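Oil can under the filling funnel

TASK

Push the tall open oil can along the bench with your fingertips, low enough on its body that it slides upright and never tips, until it stands home in the brass vee straight under the funnel. Then press down the round brass cap on top of the bracket's post, all the way, so that the funnel's spout goes into the can's neck. Do not lift the can or squeeze or ram it hard, lower the funnel only once the can is in place, and leave the other things on the bench where they are.

Things in the scene. Friction and masses are not known exactly. Their poses are not given: they have to be found in the camera images.
- oil_can: Tall narrow tan plastic oil can, 140 mm high, about 0.22 kg: round body 50 mm in diameter up to 88 mm, a sloping shoulder, then an open neck 27 mm outside and 21 mm inside from 102 to 140 mm. Origin: centre of its underside; z up. Loose; it topples if pushed much above 30 mm from the bench.
- mouth (a point): Centre of the open mouth of the oil can, at the top of its neck, 140 mm above its underside.
- bracket: Fixed brass filling bracket on the bench. Origin: on the bench straight below the funnel's spout, where the centre of the can's underside stands when home. Its level x axis points from there into the vee, towards the post: the can goes in along +x, the open side is -x. Post (28 mm thick at most) at x = 78 mm on a 10 mm high base plate, x = 47 to 122 mm, y = -50 to 50 mm.
- seat (a point): The same point as the bracket's origin: home of the can. The vee round it: two upright brass cheeks 30 mm high and 6 mm thick, each at 35 degrees to the bracket's x axis, meeting 44 mm beyond this point and reaching back to 9 mm before it, where the mouth is 73 mm wide. A can touching both cheeks is centred here. Only the funnel is above.
- spout_tip (a point): Lower end of the funnel's spout (8 mm in diameter at the tip, 13 mm at 42 mm above). 162 mm above the bench when the funnel is fully up, 117 mm when fully down. The dented tin funnel, 76 mm across, has its rim 92 mm above this point. Moves with the funnel.
- cap_top (a point): Centre of the flat top of the round brass cap (32 mm in diameter, 8 mm thick) on the rod that slides in the bracket's post, 78 mm from the spout axis along the bracket's x axis and 118 mm above the spout tip. Press here, straight down; cap, arm and funnel move together.
- carriage (a joint): How far the funnel with its arm and cap is lowered, in m: 0 fully up, 0.045 fully down (stop). It is stiff and stays where it is left; about 4 to 6 N on the cap moves it slowly.
- reel_frame: Bystander: loose gunmetal baitcaster frame, two round side plates, 54 mm in diameter and 56 mm wide. Origin: centre of its underside.
- drive_gear: Bystander: loose steel drive gear lying flat, 44 mm in diameter, 14 mm high at the hub. Origin: centre of its underside.
- knob_a: Bystander: loose amber plastic spool knob, 24 mm in diameter, 27 mm high. Origin: centre of its underside.
- knob_b: Bystander: loose amber plastic spool knob, the same as the other.
- screwdriver: Bystander: loose screwdriver, 170 mm long, lying flat.
- grease_jar: Bystander: loose closed jar, 52 mm in diameter, 50 mm high. Origin: centre of its underside.
Not all that is in view belongs to the job. Of the things that look like the oil_can, the middle-sized one is meant.

How it is judged:
By the outcome, as a careful person would: the job done as asked, in the order asked, and still so for the second after the job is handed in, with the robot touching nothing.
It also fails if it takes over 64 s, if anything falls off the work surface, if the arm or the gripper's body presses on something with over 40 N, if the wrist force passes 120 N, or if a joint passes its speed limit or range.

ROBOT

A 7-joint arm with a two-finger parallel gripper is mounted at the origin on the work surface. World frame = base frame: x ahead of the robot, y to its left, z up, the work surface at z = 0. Lengths are in m, angles in rad, forces in N, time in s.
With the tool pointing down it reaches from about 0.425 to 0.875 m from the base axis. Payload 4.7 kg.
Tool frame: the origin (TCP) lies where the fingers leave the gripper's body, on its centre line; the fingertips stand 70 mm ahead of it and the grasp point (between the pads) lies 51 mm ahead of it; z points along the fingers, y is the line along which they close (so a half turn about z gives the same grasp; the last joint's range is limited). The gripper opens to 87 mm and grips with 3 to 60 N. Pads are 19 mm wide; open, the fingers measure 117 mm over their backs; the gripper's body (75 mm by 190 mm) begins 51 mm behind the grasp point.
Start: joints at [-1.148, 0.321, -0.07, 1.45, 0.023, 1.371, -0.057], TCP at [0.258, 0.596, 0.292] pointing down, gripper open.
Joint ranges: [-2.86, 2.86], [-0.3, 2.09], [-1.38, 1.24], [0.06, 2.45], [-1.56, 4.7], [0.09, 2.05], [-2.69, 2.69]. Speed limits (rad/s): [2.57, 2.57, 3.14, 3.14, 3.14, 3.14, 3.14].

INTERFACE

Orientations are given as a rotation vector (axis times angle).
In Python, from bench import ctrl gives the robot as it stands.
- The arm moves only by the tool drive_tool, never from a script. Its argument "motion" is a list of rows, each a list of 3 entries, a list of its own where there are three numbers: the shift along the tool's x, y, z in cm, then the turn, a rotation vector about the tool's x, y, z in degrees, then the opening, from -1 (shut) to 1 (fully open). In form: [[[x, y, z], [ax, ay, az], claw], ...]. A call has 1 to 12 rows; each row shifts and turns the commanded pose from where the row before left it, along the tool's axes as they then stand; what a row does not reach is not made up. A row lasts 1/8 s, in which the tool goes at most 62.5 mm and 10.7 degrees, less where a joint would pass 70% of its speed; a pose out of reach is approached as far as the arm can. A call with a gripper value outside its range is refused whole. The fingers move at their own pace and stop on an object; "force" is the grip in N (left out, the last holds). Time passes only in rows, so rows that do not move let the fingers close. It gives the time, the measured TCP pose, the force, the opening and the grip force at its end, in the units of the state.
- ctrl.get_state(): the state, without advancing time (a new reading comes with each control period).
- ctrl.get_image(name): name is "side" or "top" or "wrist"; returns the picture (384x512x3 uint8, red, green, blue); there is no depth.
- ctrl.calibration(name): a dict with "K" (3x3 intrinsics, pixels), "origin" and "attitude" of the camera in the world; the wrist camera has in their place "tool_from_camera" (4x4, takes a point from camera to tool coordinates, whose origin is the TCP and whose axes are the flange's). Camera axes: x right, y up, looking along -z (the intrinsics and any distortion apply to the point x, -y, -z); pixel columns grow to the right and rows downward; lengths in m; the calibration is good to about 2 mm. A picture is of the moment at which its call begins: read the wrist's pose just before it. calibration takes no time and is no camera call.
- ctrl.close_job(): hands the job in; it is judged then, once.
The state is a dict: "time": time; "joint_positions": joint angles; "qd": joint speeds; "joint_torque": joint torques, N m; "position": TCP position; "tool_rot": TCP orientation; "ft_force": force on the tool from outside, world axes, zero at the start; "torque": the same for the moment, N m; "grip_width": opening from 0.0 (shut) to 1.0 (fully open); "grip_force": force on a finger pad.
Only numpy, scipy, OpenCV 4.12 (cv2) and the standard library are available. Lean on these libraries where they do the work, as an engineer would, in place of code of your own. Each camera call takes 0.05 s, during which the arm holds its last target. There are 200 camera calls.

## Working session

There is one attempt and no reset: what is moved stays moved. The work goes in short steps, Python scripts to look and compute and a tool call to move; the robot and the scene stay as the last step left them, time stands still between calls to the robot, and variables do not carry over. Pictures are saved under pics/ and viewed, at most 10 in all, crops included, and the job is handed in when it is done.

Besides the shell and the picture viewer there is one more tool, called after "Call:" as name(argument=value, ...) on one line, values as JSON. drive_tool: Moves the arm, as the interface text tells. Its arguments: {"type":"object","properties":{"motion":{"type":"array","items":{"type":"array"}},"force":{"type":"number"}},"required":["motion"]}

```bash
mkdir -p pics; cat > h.py <<'E'
import numpy as np,cv2
from bench import ctrl
from scipy.spatial.transform import Rotation as R
def cam(n,st=None):
    c=ctrl.calibration(n);K=np.array(c["K"])
    if n=="wrist":
        st=st or ctrl.get_state();T=np.eye(4);T[:3,:3]=R.from_rotvec(st["tool_rot"]).as_matrix();T[:3,3]=st["position"]
        T=T@np.array(c["tool_from_camera"]);return K,T[:3,3],T[:3,:3],c
    A=np.array(c["attitude"]);A=A if A.shape==(3,3) else R.from_rotvec(A).as_matrix() if A.size==3 else R.from_quat(A).as_matrix()
    return K,np.array(c["origin"]),A,c
def ray(C,u,v):
    K,o,A,_=C;d=np.linalg.inv(K)@[u,v,1];return o,A@(d*[1,-1,-1])
def onz(C,u,v,z):
    o,d=ray(C,u,v);return o+d*(z-o[2])/d[2]
def proj(C,p):
    K,o,A,_=C;q=K@((A.T@(np.array(p)-o))*[1,-1,-1]);return q[:2]/q[2]
def save(n,f):
    im=ctrl.get_image(n);cv2.imwrite("pics/"+f,im[:,:,::-1]);return im
E
python3 - <<'E'
from h import *
for n in("side","top"): save(n,n+"0.png");print(n,ctrl.calibration(n))
print(ctrl.calibration("wrist"));print(ctrl.get_state())
a=[cv2.imread(f"pics/{n}0.png") for n in("side","top")]
E
```

```text
side {'K': array([[461.51040911,   0.        , 254.1158545 ],
       [  0.        , 461.51040911, 194.64153381],
       [  0.        ,   0.        ,   1.        ]]), 'origin': array([0.49810722, 0.81281921, 1.03619863]), 'attitude': array([ 0.0360592 , -1.16186128, -2.89992122])}
top {'K': array([[414.83944187,   0.        , 257.44438405],
       [  0.        , 414.83944187, 192.63915235],
       [  0.        ,   0.        ,   1.        ]]), 'origin': array([0.35682355, 0.02032003, 1.32713068]), 'attitude': array([ 0.122034  , -0.10470641, -1.5650328 ])}
{'K': array([[344.13714828,   0.        , 259.68613561],
       [  0.        , 344.13714828, 199.45305692],
       [  0.        ,   0.        ,   1.        ]]), 'tool_from_camera': array([[ 4.02910760e-04,  9.68372223e-01,  2.49509670e-01,
         6.74939306e-02],
       [ 9.99999639e-01, -5.76691827e-04,  6.23389592e-04,
        -2.21461017e-04],
       [ 7.47563353e-04,  2.49509329e-01, -9.68372106e-01,
        -9.23819749e-02],
       [ 0.00000000e+00,  0.00000000e+00,  0.00000000e+00,
         1.00000000e+00]])}
{'time': 0.1, 'joint_positions': array([-1.14788276,  0.32175529, -0.07008926,  1.4515595 ,  0.02261739,
        1.37082822, -0.05686713]), 'qd': array([ 7.51088582e-04, -2.33058433e-03,  3.47406397e-04, -1.62551512e-03,
       -6.25910241e-04,  6.87029970e-04,  3.80651634e-05]), 'joint_torque': array([-1.03146423e-03, -4.92572951e+01, -4.06069402e-01, -3.13393199e+01,
       -6.40907488e-02,  3.95360647e-02,  6.62878324e-05]), 'position': array([0.25827603, 0.59606248, 0.29126341]), 'tool_rot': array([-6.37544048e-01, -3.07596675e+00,  2.74209860e-03]), 'ft_force': array([ 1.04882164, -0.43427135,  0.08520239]), 'torque': array([-0.00707111,  0.03873406,  0.017875  ]), 'grip_force': 0.0, 'grip_width': 0.9982672906483507}
```

View pics/side0.png

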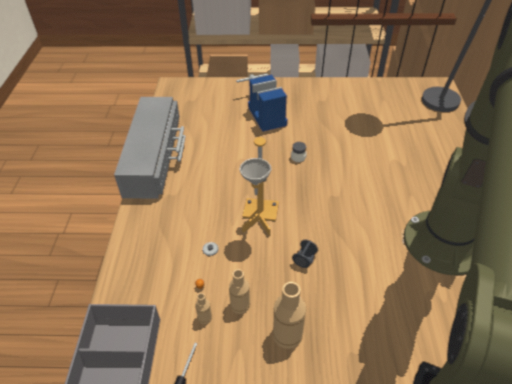

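View pics/top0.png

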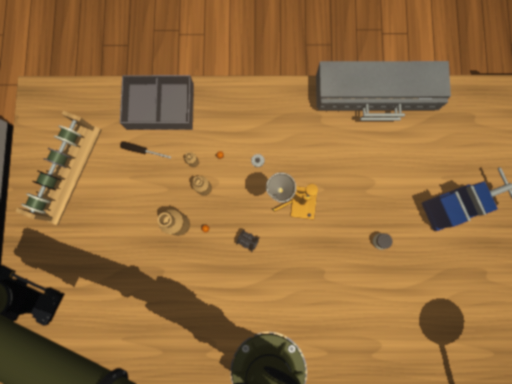

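Three bottle-like things: small at side (203,310) / top (190,159), middle at side (240,290) / top (200,185), and large at side (289,318) / top (171,221). I choose the middle one. The bracket is at side (258,190), top (300,195). A close crop will check this.

```bash
python3 - <<'E'
import cv2,numpy as np
a=cv2.imread("pics/side0.png")[130:330,180:330];b=cv2.imread("pics/top0.png")[140:250,150:330]
a=cv2.resize(a,None,fx=3,fy=3,interpolation=2)[:600];b=cv2.resize(b,None,fx=4,fy=4,interpolation=2)
cv2.imwrite("pics/c1.png",a);cv2.imwrite("pics/c2.png",b)
E
```

```text
(no output)
```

View pics/c1.png

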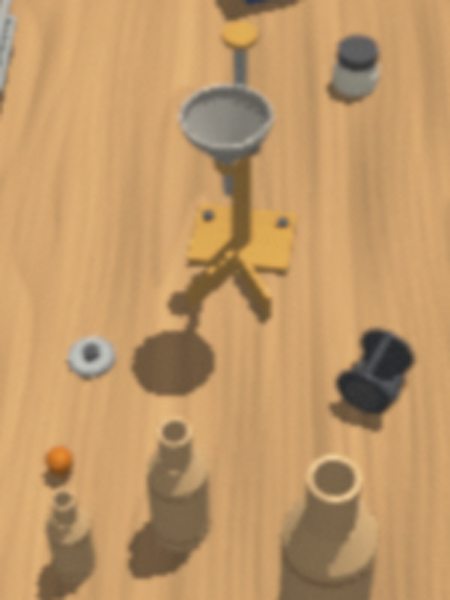

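View pics/c2.png

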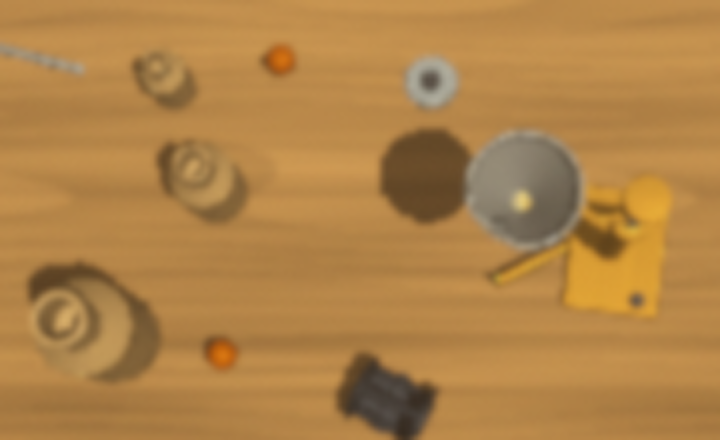

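The first crop shows the middle can (mouth at side (238,274)), with the funnel, cap and vee above it. The second shows the mouth at top (198,182), the funnel rim at (281,187) and the cap at (312,190). Next I'll triangulate these.

```bash
python3 - <<'E'
from h import *
np.set_printoptions(precision=4,suppress=True)
S=cam("side");T=cam("top")
def both(s,t):
    (o,d),(p,e)=ray(S,*s),ray(T,*t)
    M=np.c_[d,-e];x=np.linalg.lstsq(M,p-o,rcond=None)[0];a,b=o+d*x[0],p+e*x[1]
    return (a+b)/2,np.linalg.norm(a-b)
for n,s,t,z in(("mouth",(238.3,274),(198.2,181.8),.14),("cap",(260,141.2),(312,190),.28),("rim",(255.3,169.3),(281.2,187.5),.254)):
    print(n,*both(s,t),onz(S,*s,z),onz(T,*t,z))
for u in((242.7,217.3),(275.7,220),(278.3,200.7),(246.7,199.3)): print("base S",onz(S,*u,.01))
for u in((314.2,219.2),(290.8,215.7)): print("base T",onz(T,*u,.01))
for n,t,z in(("gear",(257.9,160.3),.01),("knob1",(220.3,155),.027),("knob2",(205.3,228.2),.027),("reel",(247,239.5),.05),("small",(189,156.5),.09),("big",(165,220),.2),("jar",(381,241),.05)): print(n,onz(T,*t,z))
E
```

```text
mouth [0.5627 0.207  0.1337] 0.0013218836380971218 [0.5629 0.2111 0.14  ] [0.561  0.2061 0.14  ]
cap [ 0.5173 -0.108   0.271 ] 0.00039642158880338636 [ 0.5169 -0.0971  0.28  ] [ 0.5162 -0.1069  0.28  ]
rim [ 0.5279 -0.0301  0.2449] 0.00022462193544743158 [ 0.5275 -0.0203  0.254 ] [ 0.5266 -0.0297  0.254 ]
base S [ 0.569  -0.0741  0.01  ]
base S [ 0.4721 -0.0649  0.01  ]
base S [ 0.4637 -0.1419  0.01  ]
base S [ 0.5598 -0.1467  0.01  ]
base T [ 0.4635 -0.1452  0.01  ]
base T [ 0.4745 -0.0711  0.01  ]
gear [0.6544 0.0341 0.01  ]
knob1 [0.6679 0.1548 0.027 ]
knob2 [0.433 0.198 0.027]
reel [0.3975 0.0662 0.05  ]
small [0.648 0.244 0.09 ]
big [0.4449 0.2848 0.2   ]
jar [ 0.3943 -0.3426  0.05  ]
```

```bash
ls; python3 - <<'E'
from h import *
np.set_printoptions(precision=4,suppress=True)
S=cam("side");T=cam("top")
for z in(0,.06,.12): print("bigT right edge",z,onz(T,183.7,221,z))
print("big base near pt",onz(S,288,348,0)); print("edges",onz(S,274,335,.02),onz(S,304,335,.02))
print("small base near",onz(S,204,325,0),onz(S,196,318,.01),onz(S,211,318,.01))
print("mid base near",onz(S,240,313,0),onz(S,230.5,305,.01),onz(S,249,305,.01))
E
```

```text
h.py
pics
bigT right edge 0 [0.4574 0.2715 0.    ]
bigT right edge 0.06 [0.4529 0.2602 0.06  ]
bigT right edge 0.12 [0.4483 0.2488 0.12  ]
big base near pt [0.4459 0.3222 0.    ]
edges [0.4791 0.3    0.02  ] [0.4085 0.2988 0.02  ]
small base near [0.6499 0.2666 0.    ] [0.67   0.2535 0.01  ] [0.6331 0.2529 0.01  ]
mid base near [0.5632 0.2325 0.    ] [0.5874 0.2163 0.01  ] [0.541  0.2155 0.01  ]
```

```bash
cat >> h.py <<'E'
def att(h,phi,top):
    """tool attitude: fingers' level heading h (deg), tilt phi from straight down, camera on top or below"""
    h,p=np.radians([h,phi]);c,s,cp,sp=np.cos(h),np.sin(h),np.cos(p),np.sin(p)
    z=np.array([c*sp,s*sp,-cp]);x=np.array([c*cp,s*cp,sp])*(1 if top else -1)
    return R.from_matrix(np.c_[x,np.cross(z,x),z])
def rows(wps,claw=1,start=None):
    """wps: (tip xyz, attitude, n rows); prints rows in tool axes, cm and deg"""
    st=ctrl.get_state();r=R.from_rotvec(st["tool_rot"]);t=np.array(st["position"])+r.apply([0,0,.07])
    if start: t,r=np.array(start[0]),start[1]
    for tip,a,n in wps:
        tip=np.array(tip,float);dv=(r.inv()*a).as_rotvec();t0,r0=t,r
        for i in range(n):
            f=(i+1)/n;t1=t0+(tip-t0)*f;r1=r0*R.from_rotvec(dv*f)
            w=(r.inv()*r1);p=t-r.apply([0,0,.07]);p1=t1-r1.apply([0,0,.07])
            print([[round(float(v)*100,1) for v in r.inv().apply(p1-p)],[round(float(v),1) for v in np.degrees(w.as_rotvec())],claw],end=", ")
            t,r=t1,r1
        print()
E
python3 - <<'E'
from h import *
a=att(40,55,True); d=R.from_rotvec(ctrl.get_state()["tool_rot"])
C=np.array([.562,.206]);h=np.array([.766,.643]);n=np.array([.643,-.766]);P=C+.007*h+.010*n
m=att(40,20,True)
rows([([.258,.596,.30],d,2),([*P,.30],m,12),([*P,.25],a,6)])
print(P)
E
```

```text
[[0.0, -0.0, -3.9], [0.0, 0.0, 0.0], 1], [[0.0, -0.0, -3.9], [0.0, 0.0, 0.0], 1], 
[[-3.8, -2.2, 0.0], [-1.7, 1.1, 9.6], 1], [[-4.1, -1.5, -0.1], [-1.7, 1.1, 9.6], 1], [[-4.3, -0.8, -0.2], [-1.7, 1.1, 9.6], 1], [[-4.3, -0.1, -0.3], [-1.7, 1.1, 9.6], 1], [[-4.2, 0.6, -0.4], [-1.7, 1.1, 9.6], 1], [[-4.0, 1.3, -0.4], [-1.7, 1.1, 9.6], 1], [[-3.7, 1.9, -0.4], [-1.7, 1.1, 9.6], 1], [[-3.3, 2.5, -0.4], [-1.7, 1.1, 9.6], 1], [[-2.8, 3.0, -0.4], [-1.7, 1.1, 9.6], 1], [[-2.2, 3.4, -0.3], [-1.7, 1.1, 9.6], 1], [[-1.6, 3.7, -0.2], [-1.7, 1.1, 9.6], 1], [[-0.9, 3.9, -0.1], [-1.7, 1.1, 9.6], 1], 
[[-1.0, 0.0, 0.8], [0.0, 5.8, 0.0], 1], [[-1.1, -0.0, 0.8], [0.0, 5.8, 0.0], 1], [[-1.1, 0.0, 0.7], [0.0, 5.8, 0.0], 1], [[-1.2, -0.0, 0.7], [0.0, 5.8, -0.0], 1], [[-1.3, -0.0, 0.6], [-0.0, 5.8, 0.0], 1], [[-1.3, -0.0, 0.6], [-0.0, 5.8, 0.0], 1], 
[0.573792 0.202841]
```

Call:
drive_tool(motion=[[[0, 0, -3.9], [0, 0, 0], 1], [[0, 0, -3.9], [0, 0, 0], 1], [[-3.8, -2.2, 0], [-1.7, 1.1, 9.6], 1], [[-4.1, -1.5, -0.1], [-1.7, 1.1, 9.6], 1], [[-4.3, -0.8, -0.2], [-1.7, 1.1, 9.6], 1], [[-4.3, -0.1, -0.3], [-1.7, 1.1, 9.6], 1], [[-4.2, 0.6, -0.4], [-1.7, 1.1, 9.6], 1], [[-4.0, 1.3, -0.4], [-1.7, 1.1, 9.6], 1], [[-3.7, 1.9, -0.4], [-1.7, 1.1, 9.6], 1], [[-3.3, 2.5, -0.4], [-1.7, 1.1, 9.6], 1], [[-2.8, 3.0, -0.4], [-1.7, 1.1, 9.6], 1], [[-2.2, 3.4, -0.3], [-1.7, 1.1, 9.6], 1]])

```text
time: 1.6
position: [0.5096, 0.2524, 0.3649]
tool_rot: [-2.603, -1.484, -0.441]
ft_force: [0.3, -0.1, 0.4]
grip_width: 0.999
grip_force: 0.0
```

Call:
drive_tool(motion=[[[-1.6, 3.7, -0.2], [-1.7, 1.1, 9.6], 1], [[-0.9, 3.9, -0.1], [-1.7, 1.1, 9.6], 1], [[-1.0, 0, 0.8], [0, 5.8, 0], 1], [[-1.1, 0, 0.8], [0, 5.8, 0], 1], [[-1.1, 0, 0.7], [0, 5.8, 0], 1], [[-1.2, 0, 0.7], [0, 5.8, 0], 1], [[-1.3, 0, 0.6], [0, 5.8, 0], 1], [[-1.3, 0, 0.6], [0, 5.8, 0], 1], [[0, 0, 0], [0, 0, 0], 1]])

```text
time: 2.72
position: [0.53, 0.171, 0.29]
tool_rot: [-2.399, -0.872, -1.195]
ft_force: [-0.6, -0.1, 0.5]
grip_width: 1.001
grip_force: 0.0
```

```bash
cat > st.py <<'E'
from h import *
s=ctrl.get_state();r=R.from_rotvec(s["tool_rot"]);m=r.as_matrix()
print("t",round(s["time"],2),"tip",(np.array(s["position"])+.07*m[:,2]).round(4),"z",m[:,2].round(3),"y",m[:,1].round(3),"q",np.round(s["joint_positions"],2),"f",np.round(s["ft_force"],1))
E
python3 st.py; python3 - <<'E'
from h import *
save("wrist","w1.png")
print(proj(cam("wrist"),[.562,.206,.14]),proj(cam("wrist"),[.562,.206,0]))
E
```

```text
t 2.73 tip [0.5723 0.2079 0.2481] z [ 0.605  0.526 -0.598] y [ 0.648 -0.762 -0.015] q [-0.69 -0.3   0.51  2.3  -0.84  0.42 -0.35] f [-0.6 -0.1  0.5]
[253.06949914 337.85907111] [256.58667898 379.90340339]
```

View pics/w1.png

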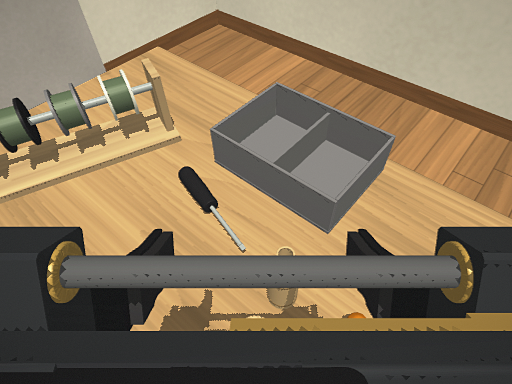

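The wrist view shows the small can at (283,290) beyond the crossbar, which hides the target can. I'll descend in stages using the measured positions.

```bash
python3 - <<'E'
from h import *
a=att(40,55,True)
rows([([.5738,.2028,.16],a,5)])
E
```

```text
[[-1.5, 0.1, 1.0], [-0.2, 0.3, -0.1], 1], [[-1.5, 0.1, 1.0], [-0.2, 0.3, -0.1], 1], [[-1.5, 0.1, 1.0], [-0.2, 0.3, -0.1], 1], [[-1.5, 0.1, 1.0], [-0.2, 0.3, -0.1], 1], [[-1.5, 0.1, 1.0], [-0.2, 0.3, -0.1], 1],
```

Call:
drive_tool(motion=[[[-1.5, 0.1, 1.0], [-0.2, 0.3, -0.1], 1], [[-1.5, 0.1, 1.0], [-0.2, 0.3, -0.1], 1], [[-1.5, 0.1, 1.0], [-0.2, 0.3, -0.1], 1], [[-1.5, 0.1, 1.0], [-0.2, 0.3, -0.1], 1], [[-1.5, 0.1, 1.0], [-0.2, 0.3, -0.1], 1], [[0, 0, 0], [0, 0, 0], 1]])

```text
time: 3.52
position: [0.5319, 0.1666, 0.2026]
tool_rot: [-2.386, -0.872, -1.243]
ft_force: [-0.4, -0.3, -0.1]
grip_width: 1.001
grip_force: 0.0
```

```bash
python3 st.py; python3 - <<'E'
from h import *
im=save("top","t1.png");s=save("side","s1.png")
a=cv2.resize(im[110:260,130:290,::-1],None,fx=2.4,fy=2.4);b=cv2.resize(s[200:350,170:330,::-1],None,fx=2.4,fy=2.4)
cv2.imwrite("pics/j1.png",np.hstack([a,b]))
rows([([.5738,.2028,.014],att(40,55,True),9)])
E
```

```text
t 3.52 tip [0.5759 0.2033 0.1624] z [ 0.629  0.524 -0.574] y [ 0.643 -0.766  0.005] q [-1.1  -0.22  0.96  2.41 -1.48  0.32  0.39] f [-0.4 -0.3 -0.1]
[[-1.4, -0.0, 0.9], [0.0, -0.0, 0.0], 1], [[-1.4, -0.0, 0.9], [0.0, -0.0, 0.0], 1], [[-1.4, -0.0, 0.9], [0.0, -0.0, 0.0], 1], [[-1.4, -0.0, 0.9], [0.0, -0.0, 0.0], 1], [[-1.4, -0.0, 0.9], [0.0, -0.0, 0.0], 1], [[-1.4, -0.0, 0.9], [0.0, -0.0, 0.0], 1], [[-1.4, -0.0, 0.9], [0.0, -0.0, 0.0], 1], [[-1.4, -0.0, 0.9], [0.0, -0.0, 0.0], 1], [[-1.4, -0.0, 0.9], [0.0, -0.0, 0.0], 1],
```

View pics/j1.png

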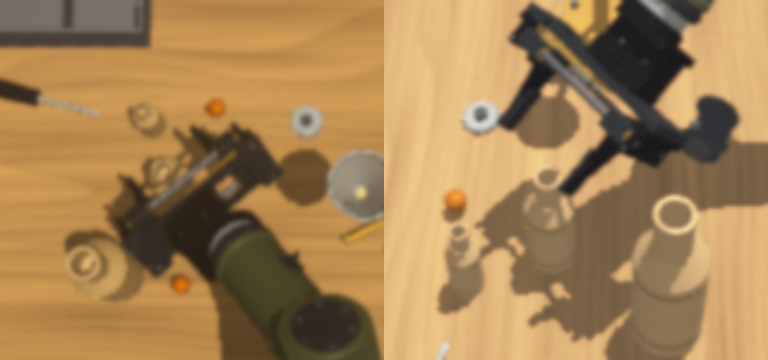

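The fingers straddle the can in the top view: neck near crop (165,170), fingers at (125,190) and (190,140). Joints 4 and 5 are close to their limits, so I'll descend in parts.

Call:
drive_tool(motion=[[[-1.4, 0, 0.9], [0, 0, 0], 1], [[-1.4, 0, 0.9], [0, 0, 0], 1], [[-1.4, 0, 0.9], [0, 0, 0], 1], [[0, 0, 0], [0, 0, 0], 1]])

```text
time: 4.12
position: [0.5258, 0.1585, 0.1744]
tool_rot: [-2.396, -0.878, -1.227]
ft_force: [-0.2, -0.3, 0.3]
grip_width: 1.0
grip_force: 0.0
```

```bash
python3 st.py
```

```text
t 4.12 tip [0.5693 0.1949 0.1334] z [ 0.621  0.52  -0.586] y [ 0.644 -0.765  0.004] q [-1.36 -0.28  1.24  2.44 -1.55  0.26  0.55] f [-0.2 -0.3  0.3]
```

```bash
cat > fk.py <<'E'
from h import *
from scipy.optimize import least_squares
D=[([-1.14788,.321755,-.070089,1.45156,.022617,1.370828,-.056867],[.258276,.596062,.291263],[-.637544,-3.075967,.002742]),
([-0.69,-0.3,0.51,2.3,-0.84,0.42,-0.35],[.53,.171,.29],[-2.399,-.872,-1.195]),
([-1.1,-.22,.96,2.41,-1.48,.32,.39],[.5319,.1666,.2026],[-2.386,-.872,-1.243]),
([-1.36,-.28,1.24,2.44,-1.55,.26,.55],[.5258,.1585,.1744],[-2.396,-.878,-1.227])]
def fk(q,p):
    H,L1,L2,Dd,b,g,*o=p;r=R.from_euler("z",b)
    t=np.array([0,0,H]);E=lambda a,x:R.from_euler(a,x)
    r=r*E("z",q[0])*E("y",q[1]);o=list(o)+[0,0]
    r=r*E("z",q[2]);t=t+r.apply([o[0],0,L1]);r=r*E("y",q[3]);t=t+r.apply([-o[0],0,0])
    r=r*E("z",q[4]);t=t+r.apply([0,0,L2]);r=r*E("y",q[5]);t=t+r.apply([o[1],0,0]);r=r*E("z",q[6]+g);return t+r.apply([0,0,Dd]),r
def res(p):
    e=[]
    for q,t,w in D:
        a,r=fk(q,p);e+=list(a-t)+list(.3*(R.from_rotvec(w).inv()*r).as_rotvec())
    return np.array(e)
best=min((least_squares(res,[.35,.45,.45,.25,b,g,0,0]) for b in(-2,0,2.3,) for g in(-2,0,1.57,3)),key=lambda s:s.cost)
P=best.x
if __name__=="__main__": print(best.cost,P.round(3));print(res(P).reshape(-1,6).round(3))
E
python3 fk.py
```

```text
0.27629266552877096 [ 0.739  1.878  1.091  1.412 -4.381 -0.66  -0.916  0.012]
[[ 0.187 -0.203 -0.01  -0.     0.    -0.543]
 [-0.028  0.058 -0.142  0.102 -0.052  0.175]
 [-0.005 -0.004  0.062  0.114 -0.056  0.184]
 [-0.022 -0.041  0.09   0.113 -0.058  0.184]]
```

```bash
python3 - <<'E'
s=open('fk.py').read()
s=s.replace("def fk(q,p):","import itertools\nSG=np.ones(7)\ndef fk(q,p):\n    q=np.array(q)*SG").replace("best=min","""def go():
  return min""").replace("key=lambda s:s.cost)","key=lambda s:s.cost)\nB=[]\nfor sg in itertools.product((1,-1),repeat=5):\n    SG[:]=[sg[0],1,sg[1],sg[4],sg[2],sg[4] if 0 else 1,sg[3]]\n    b=go();B.append((b.cost,SG.copy(),b.x))\nB.sort(key=lambda b:b[0]);best,SGb,Px=B[0];SG[:]=SGb",1)
s=s.replace("P=best.x","P=Px").replace("best.cost,","best,SG,[b[0] for b in B[:4]],")
s=s.replace("for b in(-2,0,2.3,) for g in(-2,0,1.57,3)","for b in(0,2.3,-2) for g in(0,1.57,3.1,-1.57)")
open('fk.py','w').write(s)
E
time python3 fk.py
```

```text
0.00015515870781590706 [-1.  1. -1.  1. -1.  1. -1.] [np.float64(0.00015515870781590706), np.float64(0.09097017562671995), np.float64(0.16516465080335685), np.float64(0.17520275793369303)] [ 0.244  0.438  0.507  0.276 -0.028  1.552  0.017  0.006]
[[-0.008  0.003  0.001  0.     0.     0.003]
 [-0.     0.004 -0.001 -0.006 -0.002 -0.001]
 [ 0.     0.001  0.    -0.007 -0.    -0.001]
 [ 0.    -0.005 -0.    -0.009 -0.002 -0.002]]
real	0m57.431s
user	0m57.956s
sys	0m0.052s
```

```bash
cat > ik.py <<'E'
from h import *
from scipy.optimize import least_squares
P=(.244,.438,.507,.276,-.012,1.552,.012,.006)
lo=np.array([-2.86,-.3,-1.38,.06,-1.56,.09,-2.69]);hi=np.array([2.86,2.09,1.24,2.45,4.7,2.05,2.69])
def fk(q):
    H,L1,L2,D,b,g,o1,o2=P;q=np.array(q)*[-1,1,-1,1,-1,1,-1];E=R.from_euler
    r=E("z",b+q[0])*E("y",q[1])*E("z",q[2]);t=np.array([0,0,H])+r.apply([o1,0,L1]);r=r*E("y",q[3]);t=t-r.apply([o1,0,0])
    r=r*E("z",q[4]);t=t+r.apply([0,0,L2]);r=r*E("y",q[5]);t=t+r.apply([o2,0,0]);r=r*E("z",q[6]+g);return t+r.apply([0,0,D]),r
def ik(tip,a,seeds):
    tcp=np.array(tip)-a.apply([0,0,.07]);best=None
    for s in seeds:
        f=lambda q:np.r_[(lambda t,r:np.r_[10*(t-tcp),3*(a.inv()*r).as_rotvec()])(*fk(q)),.01*(q-s)]
        x=least_squares(f,np.clip(s,lo+.02,hi-.02),bounds=(lo,hi));t,r=fk(x.x)
        e=np.linalg.norm(t-tcp)+.1*(a.inv()*r).magnitude()
        if best is None or e<best[0]-.002: best=(e,x.x)
    return best
S0=[np.array([-.3,.3,s3,2.,s5,.6,s7]) for s3 in(-.6,0,.6) for s5 in(-1.,0,1.) for s7 in(-1.2,0,1.2)]
E
python3 - <<'E'
from ik import *
for h in(10,20,30,40):
  for phi in(35,45,55):
    for top in(True,False):
      H=np.array([np.cos(np.radians(h)),np.sin(np.radians(h))])
      e,q=ik([*(np.array([.562,.206])+.007*H),.014],att(h,phi,top),S0)
      if e<.03: print(1,h,phi,top,round(e,4),q.round(2))
for tip in([.565,.20,.014],[.53,0,.014]):
  for phi in(25,35,45):
    for top in(True,False):
      e,q=ik(tip,att(-98,phi,top),S0); print(2,tip,phi,top,round(e,4),q.round(2))
E
```

```text
1 10 35 True 0.0 [-1.4   0.26  1.01  2.28 -0.41  0.14 -1.49]
1 10 35 False 0.0 [-0.43  0.15 -0.02  2.29  0.94  0.19  0.4 ]
1 10 45 True 0.0 [-0.03  0.17 -0.47  2.41  2.19  0.34  2.31]
1 10 45 False 0.0 [ 0.39  0.25 -0.91  2.41  2.11  0.42 -0.68]
1 10 55 True 0.0153 [ 0.76  0.9  -1.33  2.45  2.4   1.04  2.69]
1 10 55 False 0.015 [ 0.8   1.06 -1.38  2.45  2.43  1.14 -0.33]
1 20 35 True 0.0 [-0.58  0.14  0.23  2.29 -0.27  0.11 -1.33]
1 20 35 False 0.0 [-0.13  0.14 -0.25  2.29  0.34  0.11  1.23]
1 20 45 True 0.0 [ 0.54  0.24 -0.93  2.43  2.56  0.27  2.24]
1 20 45 False 0.0 [ 0.93  0.61 -1.38  2.42  2.15  0.53 -0.24]
1 20 55 True 0.0251 [ 0.87  0.77 -1.29  2.45  2.52  0.71  2.69]
1 20 55 False 0.0243 [ 0.95  1.02 -1.38  2.45  2.47  0.85 -0.2 ]
1 30 35 True 0.0 [ 0.08  0.15 -0.36  2.29 -0.7   0.16 -0.66]
1 30 35 False 0.0 [ 0.59  0.23 -0.91  2.28  0.17  0.13  1.67]
1 30 45 True 0.0 [ 0.88  0.38 -1.18  2.42  2.77  0.19  2.35]
1 30 45 False 0.0 [ 1.04  0.63 -1.38  2.41  2.19  0.34 -0.06]
1 30 55 True 0.0163 [-1.41  0.71  1.24  2.45  3.9   0.92  0.57]
1 30 55 False 0.0163 [-1.41  0.71  1.24  
[... 619 characters left out ...]
1.48  2.13]
2 [0.565, 0.2, 0.014] 35 False 0.0 [-0.61  0.7   0.01  1.46  0.44  1.42 -0.91]
2 [0.565, 0.2, 0.014] 45 True 0.0 [-0.51  0.82 -0.2   1.37  0.65  1.62  2.11]
2 [0.565, 0.2, 0.014] 45 False 0.0 [-0.7   0.82  0.08  1.37  0.48  1.56 -0.93]
2 [0.53, 0, 0.014] 25 True 0.0 [-0.    0.41 -0.31  1.88  0.57  1.14  2.38]
2 [0.53, 0, 0.014] 25 False 0.0 [-0.23  0.39 -0.05  1.88  0.47  1.1  -0.69]
2 [0.53, 0, 0.014] 35 True 0.0 [-0.14  0.49 -0.25  1.83  0.68  1.26  2.25]
2 [0.53, 0, 0.014] 35 False 0.0 [-0.36  0.48  0.01  1.83  0.57  1.21 -0.81]
2 [0.53, 0, 0.014] 45 True 0.0 [-0.26  0.59 -0.19  1.77  0.76  1.38  2.17]
2 [0.53, 0, 0.014] 45 False 0.0 [-0.48  0.58  0.07  1.77  0.64  1.31 -0.89]
```

```bash
cat > chain.py <<'E'
from ik import *
def chain(wps,q=None):
    q=np.array(ctrl.get_state()["joint_positions"]) if q is None else q
    s=ctrl.get_state();r=R.from_rotvec(s["tool_rot"]);t=np.array(s["position"])+r.apply([0,0,.07])
    for tip,a,n in wps:
        dv=(r.inv()*a).as_rotvec();tip=np.array(tip,float)
        for i in range(1,n+1):
            e,q=ik(t+(tip-t)*i/n,r*R.from_rotvec(dv*i/n),[q])
            if e>.004: print("  bad",i,round(e,3))
        t,r=tip,a;print(np.round(tip,3),q.round(2),round(e,4))
E
cat > wp.py <<'E'
from chain import *
C=np.array([.562,.206])
def pt(h,k,m): # k along heading, m forward along push normal
    h=np.radians(h);return C+k*np.array([np.cos(h),np.sin(h)])+m*np.array([np.sin(h),-np.cos(h)])
P=pt(45,.004,.010)
W=[([.57,.19,.26],att(40,25,True),4),([.57,.15,.28],att(-80,20,False),10),([.57,.15,.28],att(-80,50,False),4),([*P,.25],att(-20,55,False),6),([*P,.25],att(45,52,False),7),([*P,.014],att(45,52,False),10)]
E
python3 - <<'E'
from wp import *
print(P);chain(W)
E
```

```text
[0.57189949 0.20175736]
[0.57 0.19 0.26] [-0.81 -0.09  0.56  1.88 -0.17  0.95 -1.05] 0.0
[0.57 0.15 0.28] [-0.86  0.26  0.49  1.48  0.22  1.5  -0.24] 0.0
[0.57 0.15 0.28] [-1.05  0.45  0.5   1.47  0.59  1.63 -0.46] 0.0
[0.572 0.202 0.25 ] [-1.21 -0.07  0.41  2.14  1.17  0.97 -0.26] 0.0
  bad 4 0.012
  bad 5 0.008
  bad 7 0.008
[0.572 0.202 0.25 ] [-0.94 -0.3   0.78  2.21 -0.64  0.52  2.69] 0.0084
  bad 1 0.011
  bad 2 0.014
  bad 3 0.017
  bad 4 0.021
  bad 5 0.028
  bad 6 0.04
  bad 7 0.054
  bad 8 0.07
  bad 9 0.086
  bad 10 0.103
[0.572 0.202 0.014] [-1.47 -0.28  1.24  2.45 -0.57  0.1   2.69] 0.103
```

```bash
cat > wp.py <<'E'
from chain import *
C=np.array([.562,.206])
def pt(h,k,m):
    h=np.radians(h);return C+k*np.array([np.cos(h),np.sin(h)])+m*np.array([np.sin(h),-np.cos(h)])
P=pt(45,.004,.010)
A=[([.57,.19,.26],att(40,25,True),4),([.60,.08,.20],att(-80,20,False),11)]
E
python3 - <<'E'
from wp import *
for x,y,z in((.60,.06,.12),(.62,.04,.1),(.6,.1,.16)):
  for ph in(45,52,60):
    print("==",x,y,z,ph)
    chain(A+[([x,y,z],att(-80,45,False),5),([x,y,z],att(-20,55,False),6),([x,y,z],att(45,ph,False),7),([*P,.16],att(45,ph,False),8),([*P,.014],att(45,ph,False),8)])
E
```

```text
== 0.6 0.06 0.12 45
[0.57 0.19 0.26] [-0.81 -0.09  0.56  1.88 -0.17  0.95 -1.05] 0.0
[0.6  0.08 0.2 ] [-0.78  0.31  0.54  1.6   0.2   1.31 -0.15] 0.0
[0.6  0.06 0.12] [-0.97  0.53  0.58  1.68  0.5   1.25 -0.48] 0.0
[0.6  0.06 0.12] [-1.13  0.02  0.67  2.38  1.62  0.62 -0.62] 0.0
  bad 4 0.008
  bad 5 0.012
  bad 6 0.032
  bad 7 0.055
[0.6  0.06 0.12] [-1.19 -0.3   1.24  2.25 -0.39  0.48  2.69] 0.0547
  bad 1 0.047
  bad 2 0.039
  bad 3 0.032
  bad 4 0.025
  bad 5 0.019
  bad 6 0.013
  bad 7 0.007
[0.572 0.202 0.16 ] [-1.41 -0.28  1.24  2.24 -0.55  0.41  2.69] 0.0008
  bad 1 0.01
  bad 2 0.02
  bad 3 0.03
  bad 4 0.041
  bad 5 0.051
  bad 6 0.063
  bad 7 0.074
  bad 8 0.086
[0.572 0.202 0.014] [-1.47 -0.15  1.24  2.4  -0.65  0.2   2.69] 0.0861
== 0.6 0.06 0.12 52
[0.57 0.19 0.26] [-0.81 -0.09  0.56  1.88 -0.17  0.95 -1.05] 0.0
[0.6  0.08 0.2 ] [-0.78  0.31  0.54  1.6   0.2   1.31 -0.15] 0.0
[0.6  0.06 0.12] [-0.97  0.53  0.58  1.68  0.5   1.25 -0.48] 0.0
[0.6  0.06 0.12] [-1.13  0.02  0.67  2.38  1.62  0.62 -0.62] 0.0
  bad 2 0.011
  bad 3 0.014
  bad 6 0.006
  bad 7 0.01
[0.6  0.06 0
[... 3870 characters left out ...]
 7 0.014
  bad 8 0.014
[0.572 0.202 0.16 ] [ 1.22 -0.14 -1.2   2.36  4.7   0.73 -2.69] 0.0143
  bad 1 0.008
  bad 2 0.007
[0.572 0.202 0.014] [-0.12  0.27  0.09  2.38  4.36  0.65 -2.21] 0.0
== 0.6 0.1 0.16 60
[0.57 0.19 0.26] [-0.81 -0.09  0.56  1.88 -0.17  0.95 -1.05] 0.0
[0.6  0.08 0.2 ] [-0.78  0.31  0.54  1.6   0.2   1.31 -0.15] 0.0
[0.6  0.1  0.16] [-0.99  0.52  0.56  1.6   0.49  1.36 -0.46] 0.0
[0.6  0.1  0.16] [-1.15 -0.03  0.58  2.31  1.44  0.71 -0.46] 0.0
  bad 3 0.013
  bad 4 0.011
[0.6  0.1  0.16] [-0.88  0.17  1.2   2.29  4.7   1.01 -2.53] 0.0001
[0.572 0.202 0.16 ] [-1.08 -0.07  1.09  2.4   4.64  0.64 -2.52] 0.0
[0.572 0.202 0.014] [-0.85  0.55  0.89  2.41  4.1   1.13 -2.2 ] 0.0
```

```bash
cat > clr.py <<'E'
from ik import *
def cyl(x,y,r,z0,z1):
    a=np.linspace(0,6.283,40);z=np.linspace(z0,z1,25)
    return np.array([[x+r*f*np.cos(i),y+r*f*np.sin(i),k] for i in a for k in z for f in(1,.5)])
OB=dict(B=cyl(.445,.285,.037,0,.12),Bn=cyl(.445,.285,.022,.12,.2),s=cyl(.65,.247,.019,0,.063),sn=cyl(.65,.247,.011,.063,.1))
CAN=lambda x,y:dict(C=cyl(x,y,.025,0,.09),Cn=cyl(x,y,.0145,.09,.14))
BOX=dict(body=([-.0375,-.095,-.12],[.0375,.095,0]),cam=([.03,-.03,-.12],[.085,.03,-.06]),wr=([-.045,-.045,-.3],[.045,.045,-.12]))
def sd(p,lo,hi):
    lo,hi=map(np.array,(lo,hi));q=np.abs(p-(lo+hi)/2)-(hi-lo)/2
    return np.linalg.norm(np.maximum(q,0),axis=1)+np.minimum(q.max(axis=1),0)
def tool(h,phi,roll,top): # roll about the level heading axis
    v=np.array([np.cos(np.radians(h)),np.sin(np.radians(h)),0]);return R.from_rotvec(np.radians(roll)*v)*att(h,phi,top)
def clear(tip,a,can,obs=OB):
    t=np.array(tip)-a.apply([0,0,.07]);o={**obs,**CAN(*can)};out={}
    for k,p in o.items(): out[k]=min(sd(a.inv().apply(p-t),*b).min() for b in BOX.values())
    c=np.array([[x,y,0] for x in(-.0375,.0375) for y in(-.095,.095)]);out["floor"]=(a.apply(c)+t)[:,2].min()
    return out
E
python3 - <<'E'
from clr import *
C=np.array([.562,.206]);best=[]
for h in range(-130,-64,8):
  hv=np.array([np.cos(np.radians(h)),np.sin(np.radians(h))]);l=np.array([-hv[1],hv[0]])
  for phi in(24,32,40):
    for roll in range(-48,49,12):
      for off in(-.008,0,.008):
       for top in(False,):
        a=tool(h,phi,roll,top);tip=[*(C-hv*(.025+.010/np.cos(np.radians(phi))+.002)+l*off),.018]
        c=clear(tip,a,C);best.append((min(c.values()),h,phi,roll,off,top,{k:round(float(v),3) for k,v in c.items()}))
best.sort(key=lambda b:-b[0])
for b in best[:6]: print(b)
E
```

```text
(np.float64(0.0056425120098398595), -82, 40, -24, 0.008, False, {'B': 0.006, 'Bn': 0.03, 's': 0.009, 'sn': 0.017, 'C': 0.035, 'Cn': 0.042, 'floor': 0.006})
(np.float64(0.004370404199239605), -90, 40, -12, 0.008, False, {'B': 0.007, 'Bn': 0.027, 's': 0.01, 'sn': 0.004, 'C': 0.033, 'Cn': 0.042, 'floor': 0.027})
(np.float64(0.0025554641632219784), -114, 40, 24, 0, False, {'B': 0.003, 'Bn': 0.053, 's': 0.023, 'sn': 0.003, 'C': 0.033, 'Cn': 0.042, 'floor': 0.006})
(np.float64(0.0015559349397730182), -66, 24, -36, 0.008, False, {'B': 0.004, 'Bn': 0.019, 's': 0.012, 'sn': 0.021, 'C': 0.021, 'Cn': 0.018, 'floor': 0.002})
(np.float64(0.0015559349397730043), -130, 24, 36, -0.008, False, {'B': 0.011, 'Bn': 0.055, 's': 0.031, 'sn': 0.008, 'C': 0.021, 'Cn': 0.018, 'floor': 0.002})
(np.float64(0.0015559349397730043), -130, 24, 36, 0, False, {'B': 0.013, 'Bn': 0.057, 's': 0.027, 'sn': 0.004, 'C': 0.017, 'Cn': 0.018, 'floor': 0.002})
```

```bash
cat > opt.py <<'E'
from clr import *
from scipy.optimize import differential_evolution
C=np.array([.562,.206])
def pose(v,gap=.002,top=False,C=C):
    h,phi,roll,off,z=v;hv=np.array([np.cos(np.radians(h)),np.sin(np.radians(h))]);l=np.array([-hv[1],hv[0]])
    return [*(C-hv*(.025+.0095/np.cos(np.radians(phi))+gap)+l*off),z],tool(h,phi,roll,top)
if __name__=="__main__":
  for lim in((-135,-60),(-110,-85)):
    r=differential_evolution(lambda v:-min(clear(*pose(v),C).values()),[lim,(15,50),(-50,50),(-.012,.012),(.015,.022)],maxiter=25,popsize=8,seed=1)
    print(r.x.round(3),-r.fun,{k:round(float(q),3) for k,q in clear(*pose(r.x),C).items()})
E
time python3 opt.py
```

```text
[-9.1462e+01  4.9146e+01 -1.3661e+01  1.2000e-02  2.2000e-02] 0.015733595905088334 {'B': 0.016, 'Bn': 0.034, 's': 0.016, 'sn': 0.016, 'C': 0.046, 'Cn': 0.055, 'floor': 0.016}
[-9.1292e+01  4.8950e+01 -1.3868e+01  1.2000e-02  2.1000e-02] 0.015247299563303562 {'B': 0.015, 'Bn': 0.034, 's': 0.016, 'sn': 0.016, 'C': 0.046, 'Cn': 0.055, 'floor': 0.015}
real	0m24.075s
user	0m24.724s
sys	0m0.084s
```

```bash
python3 - <<'E'
from opt import *
from chain import chain
v=[-91,48,-13.5,.011,.021]
for gap,z in((.002,.021),(.008,.021),(.008,.06),(.008,.10),(.008,.15),(.008,.2)):
    t,a=pose(v,gap);t[2]=z;print(gap,z,{k:round(float(q),3) for k,q in clear(t,a,C).items()})
t,a=pose(v,.008);print(t)
W=[([.572,.195,.22],att(40,50,True),4),([.57,.18,.30],att(40,20,True),4),([t[0],t[1],.31],att(-91,20,False),11),([t[0],t[1],.25],a,4)]
chain(W+[(t,a,8)]);rows(W,-1)
E
```

```text
0.002 0.021 {'B': 0.014, 'Bn': 0.033, 's': 0.015, 'sn': 0.015, 'C': 0.044, 'Cn': 0.054, 'floor': 0.017}
0.008 0.021 {'B': 0.015, 'Bn': 0.033, 's': 0.02, 'sn': 0.021, 'C': 0.05, 'Cn': 0.06, 'floor': 0.017}
0.008 0.06 {'B': 0.017, 'Bn': 0.03, 's': 0.045, 'sn': 0.027, 'C': 0.068, 'Cn': 0.06, 'floor': 0.056}
0.008 0.1 {'B': 0.033, 'Bn': 0.03, 's': 0.071, 'sn': 0.053, 'C': 0.094, 'Cn': 0.071, 'floor': 0.096}
0.008 0.15 {'B': 0.075, 'Bn': 0.034, 's': 0.106, 'sn': 0.086, 'C': 0.127, 'Cn': 0.102, 'floor': 0.146}
0.008 0.2 {'B': 0.123, 'Bn': 0.058, 's': 0.148, 'sn': 0.121, 'C': 0.162, 'Cn': 0.135, 'floor': 0.196}
[np.float64(0.5738220350746635), np.float64(0.2529983623409012), 0.021]
[0.572 0.195 0.22 ] [-0.84 -0.27  0.69  2.27 -0.73  0.43 -0.4 ] 0.0
[0.57 0.18 0.3 ] [-0.69 -0.05  0.45  1.75 -0.15  1.13 -1.08] 0.0
[0.574 0.253 0.31 ] [-0.8   0.42  0.32  1.2   0.18  1.71 -0.51] 0.0
[0.574 0.253 0.25 ] [-0.86  0.8   0.34  0.97  0.39  2.01 -0.4 ] 0.0
[0.574 0.253 0.021] [-0.85  0.99  0.3   1.11  0.31  1.72 -0.58] 0.0
[[1.9, 0.1, -1.2], [0.0, -1.0, 0.1], -1], [[1.9, 0.1, -1.3], [0.0, -1.0, 0.1], 
[... 216 characters left out ...]
], [[1.6, 0.3, -1.8], [-0.0, -7.5, 0.0], -1], 
[[0.9, -0.5, 0.1], [0.0, -3.4, -4.5], -1], [[0.9, -0.5, 0.1], [0.0, -3.4, -4.5], -1], [[0.9, -0.4, 0.0], [-0.0, -3.4, -4.5], -1], [[1.0, -0.4, -0.0], [0.0, -3.4, -4.5], -1], [[1.0, -0.3, -0.0], [0.0, -3.4, -4.5], -1], [[1.0, -0.3, -0.1], [0.0, -3.4, -4.5], -1], [[1.0, -0.2, -0.1], [0.0, -3.4, -4.5], -1], [[1.0, -0.2, -0.2], [0.0, -3.4, -4.5], -1], [[1.0, -0.1, -0.2], [-0.0, -3.4, -4.5], -1], [[1.0, -0.1, -0.2], [-0.0, -3.4, -4.5], -1], [[1.0, -0.0, -0.3], [-0.0, -3.4, -4.5], -1], 
[[1.4, 0.3, 1.5], [2.8, -7.0, -1.9], -1], [[1.5, 0.4, 1.4], [2.8, -7.0, -1.9], -1], [[1.7, 0.5, 1.3], [2.8, -7.0, -1.9], -1], [[1.8, 0.6, 1.2], [2.8, -7.0, -1.9], -1],
```

Call:
drive_tool(motion=[[[1.9, 0.1, -1.2], [0, -1, 0.1], 1], [[1.9, 0.1, -1.3], [0, -1, 0.1], 1], [[1.9, 0, -1.3], [0, -1, 0.1], 1], [[1.8, 0, -1.3], [0, -1, 0.1], 1], [[2.3, 0.3, -1.4], [0, -7.5, 0], -1], [[2.1, 0.3, -1.6], [0, -7.5, 0], -1], [[1.8, 0.3, -1.7], [0, -7.5, 0], -1], [[1.6, 0.3, -1.8], [0, -7.5, 0], -1], [[0, 0, 0], [0, 0, 0], -1]], force=10)

```text
time: 5.25
position: [0.5528, 0.1646, 0.3615]
tool_rot: [-2.78, -1.018, -0.539]
ft_force: [0.2, 0.9, 0.1]
grip_width: 0.512
grip_force: 0.0
```

```bash
python3 st.py;python3 - <<'E'
from opt import *
v=[-91,48,-13.5,.011,.021];t,a=pose(v,.008)
rows([([t[0],t[1],.31],att(-91,20,False),8),([t[0],t[1],.25],a,4)],-1)
E
```

```text
t 5.25 tip [0.5728 0.1816 0.2966] z [ 0.285  0.243 -0.927] y [ 0.646 -0.763 -0.001] q [-0.47 -0.08  0.21  1.8  -0.17  1.08 -1.07] f [0.2 0.9 0.1]
[[1.2, -0.7, 0.1], [0.1, -4.9, -6.2], -1], [[1.3, -0.6, 0.0], [0.1, -4.9, -6.2], -1], [[1.3, -0.5, -0.0], [0.1, -4.9, -6.2], -1], [[1.4, -0.5, -0.1], [0.1, -4.9, -6.2], -1], [[1.4, -0.4, -0.2], [0.1, -4.9, -6.2], -1], [[1.4, -0.3, -0.2], [0.1, -4.9, -6.2], -1], [[1.4, -0.2, -0.3], [0.1, -4.9, -6.2], -1], [[1.4, -0.1, -0.4], [0.1, -4.9, -6.2], -1], 
[[1.4, 0.3, 1.5], [2.8, -7.0, -1.9], -1], [[1.5, 0.4, 1.4], [2.8, -7.0, -1.9], -1], [[1.7, 0.5, 1.3], [2.8, -7.0, -1.9], -1], [[1.8, 0.6, 1.2], [2.8, -7.0, -1.9], -1],
```

Call:
drive_tool(motion=[[[1.2, -0.7, 0.1], [0.1, -4.9, -6.2], -1], [[1.3, -0.6, 0], [0.1, -4.9, -6.2], -1], [[1.3, -0.5, 0], [0.1, -4.9, -6.2], -1], [[1.4, -0.5, -0.1], [0.1, -4.9, -6.2], -1], [[1.4, -0.4, -0.2], [0.1, -4.9, -6.2], -1], [[1.4, -0.3, -0.2], [0.1, -4.9, -6.2], -1], [[1.4, -0.2, -0.3], [0.1, -4.9, -6.2], -1], [[1.4, -0.1, -0.4], [0.1, -4.9, -6.2], -1], [[1.4, 0.3, 1.5], [2.8, -7.0, -1.9], -1], [[1.5, 0.4, 1.4], [2.8, -7.0, -1.9], -1], [[1.7, 0.5, 1.3], [2.8, -7.0, -1.9], -1], [[1.8, 0.6, 1.2], [2.8, -7.0, -1.9], -1]])

```text
time: 6.75
position: [0.5825, 0.3022, 0.2914]
tool_rot: [1.709, 1.865, -1.019]
ft_force: [0.4, 0.1, -0.3]
grip_width: 0.006
grip_force: 0.0
```

```bash
python3 st.py;python3 - <<'E'
from opt import *
v=[-91,48,-13.5,.011,.021];t,a=pose(v,.008)
rows([([t[0],t[1],.12],a,4),(t,a,7)],-1)
im=save("top","t2.png");s=save("side","s2.png");w=save("wrist","w2.png")
a=cv2.resize(im[130:250,140:290,::-1],None,fx=2.6,fy=2.6);b=cv2.resize(w[:,:,::-1],(416,312))
cv2.imwrite("pics/j2.png",np.hstack([a,b]))
K=cam("wrist");print(proj(K,[.562,.206,.14]),proj(K,[.562,.206,0]),proj(K,[.445,.285,.2]),proj(K,[.65,.247,.1]))
E
```

```text
t 6.75 tip [0.5704 0.2503 0.246 ] z [-0.173 -0.742 -0.648] y [ 0.971 -0.019 -0.237] q [-0.79  0.75  0.12  1.03  0.47  2.04 -0.52] f [ 0.4  0.1 -0.3]
[[2.3, 0.8, 2.0], [-0.1, 0.0, 0.0], -1], [[2.3, 0.8, 2.0], [-0.1, 0.0, 0.0], -1], [[2.3, 0.8, 2.0], [-0.1, 0.0, 0.0], -1], [[2.3, 0.8, 2.0], [-0.1, 0.0, 0.0], -1], 
[[1.0, 0.3, 0.9], [0.0, 0.0, 0.0], -1], [[1.0, 0.3, 0.9], [0.0, 0.0, 0.0], -1], [[1.0, 0.3, 0.9], [0.0, 0.0, 0.0], -1], [[1.0, 0.3, 0.9], [0.0, 0.0, 0.0], -1], [[1.0, 0.3, 0.9], [0.0, 0.0, 0.0], -1], [[1.0, 0.3, 0.9], [0.0, 0.0, 0.0], -1], [[1.0, 0.3, 0.9], [0.0, 0.0, 0.0], -1], 
[283.8948809  141.60196655] [314.95933051  24.37003095] [46.00091053 97.98463786] [427.3497619   81.33990292]
```

View pics/j2.png

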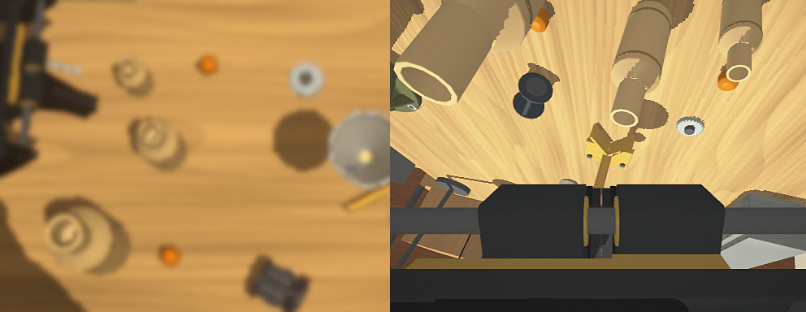

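The wrist view shows the middle can's mouth at (288,145) against a predicted (284,142), the big can at (43,102) and the small one at (430,90), all agreeing within a few mm. Descending behind the can.

Call:
drive_tool(motion=[[[2.3, 0.8, 2.0], [0, 0, 0], -1], [[2.3, 0.8, 2.0], [0, 0, 0], -1], [[2.3, 0.8, 2.0], [0, 0, 0], -1], [[2.3, 0.8, 2.0], [0, 0, 0], -1], [[0, 0, 0], [0, 0, 0], -1]])

```text
time: 7.52
position: [0.5845, 0.3039, 0.1674]
tool_rot: [1.714, 1.867, -1.013]
ft_force: [-0.4, 0.1, 0.3]
grip_width: 0.007
grip_force: 0.0
```

```bash
python3 st.py;python3 - <<'E'
from opt import *
v=[-91,48,-13.5,.011,.021];t,a=pose(v,.008)
rows([(t,a,8)],-1)
E
```

```text
t 7.53 tip [0.5725 0.2522 0.1217] z [-0.172 -0.738 -0.652] y [ 0.972 -0.019 -0.235] q [-0.78  0.85  0.1   1.12  0.43  1.88 -0.62] f [-0.4  0.1  0.3]
[[0.9, 0.3, 0.8], [-0.0, -0.0, -0.0], -1], [[0.9, 0.3, 0.8], [-0.0, -0.0, -0.0], -1], [[0.9, 0.3, 0.8], [-0.0, -0.0, -0.0], -1], [[0.9, 0.3, 0.8], [-0.0, -0.0, -0.0], -1], [[0.9, 0.3, 0.8], [-0.0, -0.0, -0.0], -1], [[0.9, 0.3, 0.8], [-0.0, -0.0, -0.0], -1], [[0.9, 0.3, 0.8], [-0.0, -0.0, -0.0], -1], [[0.9, 0.3, 0.8], [-0.0, -0.0, -0.0], -1],
```

Call:
drive_tool(motion=[[[0.9, 0.3, 0.8], [0, 0, 0], -1], [[0.9, 0.3, 0.8], [0, 0, 0], -1], [[0.9, 0.3, 0.8], [0, 0, 0], -1], [[0.9, 0.3, 0.8], [0, 0, 0], -1], [[0.9, 0.3, 0.8], [0, 0, 0], -1], [[0.9, 0.3, 0.8], [0, 0, 0], -1], [[0.9, 0.3, 0.8], [0, 0, 0], -1], [[0.9, 0.3, 0.8], [0, 0, 0], -1], [[0, 0, 0], [0, 0, 0], -1]])

```text
time: 8.65
position: [0.5847, 0.3061, 0.0661]
tool_rot: [1.709, 1.868, -1.016]
ft_force: [0.4, -0.1, -0.9]
grip_width: 0.001
grip_force: 0.0
```

```bash
python3 st.py;python3 - <<'E'
from opt import *
v=[-91,48,-13.5,.011,.021];t,a=pose(v,.008)
rows([(np.array(t)+[-.002,-.068,0],a,12)],-1)
E
```

```text
t 8.65 tip [0.5726 0.2542 0.0206] z [-0.172 -0.74  -0.65 ] y [ 0.971 -0.018 -0.237] q [-0.78  0.96  0.09  1.14  0.41  1.76 -0.68] f [ 0.4 -0.1 -0.9]
[[-0.4, 0.0, 0.4], [-0.0, -0.0, 0.0], -1], [[-0.4, 0.0, 0.4], [-0.0, -0.0, 0.0], -1], [[-0.4, 0.0, 0.4], [-0.0, -0.0, 0.0], -1], [[-0.4, 0.0, 0.4], [-0.0, -0.0, 0.0], -1], [[-0.4, 0.0, 0.4], [-0.0, -0.0, 0.0], -1], [[-0.4, 0.0, 0.4], [-0.0, -0.0, 0.0], -1], [[-0.4, 0.0, 0.4], [-0.0, -0.0, 0.0], -1], [[-0.4, 0.0, 0.4], [-0.0, -0.0, 0.0], -1], [[-0.4, 0.0, 0.4], [-0.0, -0.0, 0.0], -1], [[-0.4, 0.0, 0.4], [-0.0, -0.0, 0.0], -1], [[-0.4, 0.0, 0.4], [-0.0, -0.0, 0.0], -1], [[-0.4, 0.0, 0.4], [-0.0, -0.0, 0.0], -1],
```

Call:
drive_tool(motion=[[[-0.2, 0, 0.2], [0, 0, 0], -1], [[-0.3, 0, 0.3], [0, 0, 0], -1], [[-0.3, 0, 0.3], [0, 0, 0], -1], [[-0.4, 0, 0.4], [0, 0, 0], -1], [[-0.4, 0, 0.4], [0, 0, 0], -1], [[-0.4, 0, 0.4], [0, 0, 0], -1], [[-0.4, 0, 0.4], [0, 0, 0], -1], [[-0.4, 0, 0.4], [0, 0, 0], -1], [[-0.4, 0, 0.4], [0, 0, 0], -1], [[-0.4, 0, 0.4], [0, 0, 0], -1], [[-0.3, 0, 0.3], [0, 0, 0], -1], [[-0.2, 0, 0.2], [0, 0, 0], -1]])

```text
time: 10.15
position: [0.585, 0.2482, 0.0705]
tool_rot: [1.71, 1.868, -1.013]
ft_force: [0.6, 1.5, 0.6]
grip_width: 0.006
grip_force: 0.9
```

```bash
python3 st.py;python3 - <<'E'
from h import *
im=save("top","t3.png");s=save("side","s3.png");w=save("wrist","w3.png")
a=cv2.resize(im[130:250,150:270,::-1],None,fx=2.6,fy=2.6);b=cv2.resize(s[180:340,170:330,::-1],(312,312));c=cv2.resize(w[:200,100:450,::-1],(175,100))
p=np.zeros((312,175,3),np.uint8);p[:100]=c
cv2.imwrite("pics/j3.png",np.hstack([a,b,p]))
E
```

```text
t 10.15 tip [0.573  0.1964 0.0249] z [-0.171 -0.739 -0.651] y [ 0.972 -0.017 -0.235] q [-0.74  0.88  0.11  1.27  0.44  1.68 -0.66] f [0.6 1.5 0.6]
```

View pics/j3.png

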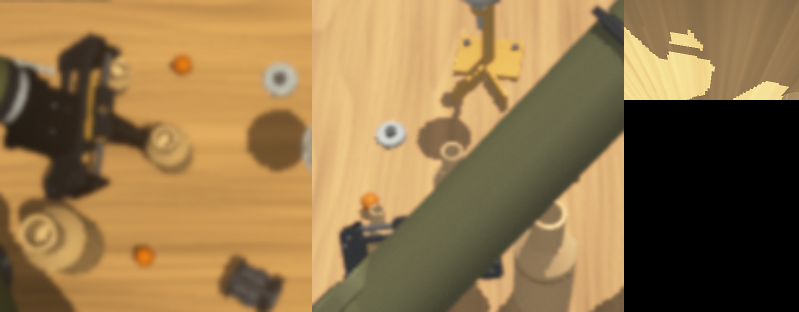

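The push works: the can stands upright with its mouth at top (213.5,185). The fingertip is slightly high at z = 25 mm. Next I'll locate the can, back off, level the tool, part the fingers into a notch and go lower.

```bash
python3 - <<'E'
from opt import *
im=cv2.imread("pics/t3.png")
T=cam("top");m=onz(T,150+165/2.6,130+143/2.6,.14);print(m,proj(T,[.562,.156,.14]))
Cn=m[:2]; seat=np.array([.527,-.029])
d=seat-Cn;h=np.degrees(np.arctan2(d[1],d[0]));print("h",h,np.linalg.norm(d))
u=d/np.linalg.norm(d);a=tool(-98,45,0,False)
uu=np.array([np.cos(np.radians(-98)),np.sin(np.radians(-98))])
for gap in(.012,.002):
    t=[*(Cn-uu*(.020+.0134+gap)),.016];print(t,{k:round(float(q),3) for k,q in clear(t,a,Cn).items()})
t=[*(Cn-uu*(.020+.0134+.012)),.016]
s=ctrl.get_state();r=R.from_rotvec(s["tool_rot"]);p=np.array(s["position"])+r.apply([0,0,.07])
rows([(p+[0,.014,0],r,2),(t,a,5)],-.3)
E
```

```text
[0.55162213 0.16152724 0.14      ] [215.42799176 181.47946228]
h -97.36361195990354 0.19211162609099564
[np.float64(0.5579405930961907), np.float64(0.20648540559503648), 0.016] {'B': -0.009, 'Bn': 0.006, 's': -0.013, 'sn': -0.02, 'C': 0.043, 'Cn': 0.054, 'floor': 0.039}
[np.float64(0.55654886208659), np.float64(0.19658272490762077), 0.016] {'B': -0.009, 'Bn': 0.006, 's': -0.017, 'sn': -0.02, 'C': 0.033, 'Cn': 0.044, 'floor': 0.039}
[[0.5, -0.0, -0.5], [-0.0, 0.0, 0.0], -0.3], [[0.5, -0.0, -0.5], [0.0, 0.0, 0.0], -0.3], 
[[0.0, -0.4, 0.2], [-0.9, 0.7, 2.9], -0.3], [[0.0, -0.4, 0.2], [-0.9, 0.7, 2.9], -0.3], [[0.0, -0.4, 0.2], [-0.9, 0.7, 2.9], -0.3], [[-0.0, -0.4, 0.2], [-0.9, 0.7, 2.9], -0.3], [[-0.0, -0.4, 0.2], [-0.9, 0.7, 2.9], -0.3],
```

```bash
python3 - <<'E'
from opt import *
Cn=np.array([.552,.159])
for B in([(-112,-90),(15,48),(-15,15),(-.004,.004),(.014,.018)],[(-105,-95),(20,48),(-8,8),(-.002,.002),(.014,.018)]):
    f=lambda v:min(min(clear(*pose(v,g,C=Cn),Cn).values()) for g in(.009,))
    r=differential_evolution(lambda v:-f(v),B,maxiter=15,popsize=8,seed=1)
    print(r.x.round(3),-r.fun,{k:round(float(q),3) for k,q in clear(*pose(r.x,.009,C=Cn),Cn).items()})
E
```

```text
[-1.11749e+02  1.52960e+01  6.58100e+00  2.00000e-03  1.80000e-02] 0.0036159220324720256 {'B': 0.004, 'Bn': 0.01, 's': 0.018, 'sn': 0.004, 'C': 0.005, 'Cn': 0.012, 'floor': 0.064}
[-1.04766e+02  2.00130e+01  6.67600e+00 -2.00000e-03  1.80000e-02] -0.010774477883475391 {'B': -0.011, 'Bn': -0.004, 's': 0.015, 'sn': -0.011, 'C': 0.011, 'Cn': 0.018, 'floor': 0.06}
```

```bash
python3 - <<'E'
from opt import *
a0=R.from_rotvec(ctrl.get_state()["tool_rot"]);Cn=[.552,.13]
for nm,a in(("now",a0),("lev45",tool(-98,45,0,False)),("lev30",tool(-98,30,0,False)),("r45",tool(-98,45,-14,False)),("r+",tool(-98,45,14,False)),("h105",tool(-105,40,0,False))):
  for y in(.206,.19,.17,.15,.13):
    print(nm,y,[(x,round(float(min(v for k,v in clear([x,y,.017],a,[x,y-.05]).items())),3)) for x in(.55,.56,.57,.58,.59,.60)])
E
```

```text
now 0.206 [(0.55, -0.018), (0.56, -0.02), (0.57, -0.019), (0.58, -0.019), (0.59, -0.019), (0.6, -0.018)]
now 0.19 [(0.55, -0.024), (0.56, -0.028), (0.57, -0.03), (0.58, -0.03), (0.59, -0.03), (0.6, -0.03)]
now 0.17 [(0.55, -0.028), (0.56, -0.034), (0.57, -0.037), (0.58, -0.037), (0.59, -0.037), (0.6, -0.037)]
now 0.15 [(0.55, -0.029), (0.56, -0.037), (0.57, -0.037), (0.58, -0.037), (0.59, -0.037), (0.6, -0.037)]
now 0.13 [(0.55, -0.03), (0.56, -0.037), (0.57, -0.037), (0.58, -0.037), (0.59, -0.036), (0.6, -0.034)]
lev45 0.206 [(0.55, -0.017), (0.56, -0.022), (0.57, -0.027), (0.58, -0.027), (0.59, -0.026), (0.6, -0.025)]
lev45 0.19 [(0.55, -0.016), (0.56, -0.025), (0.57, -0.034), (0.58, -0.037), (0.59, -0.037), (0.6, -0.036)]
lev45 0.17 [(0.55, -0.018), (0.56, -0.028), (0.57, -0.037), (0.58, -0.037), (0.59, -0.037), (0.6, -0.037)]
lev45 0.15 [(0.55, -0.02), (0.56, -0.025), (0.57, -0.028), (0.58, -0.029), (0.59, -0.03), (0.6, -0.031)]
lev45 0.13 [(0.55, -0.012), (0.56, -0.013), (0.57, -0.014), (0.58, -0.015), (0.59, -0.016), (0.6, -0.017)]
lev30 0.206 [(0.55, -0.017), (0.56, -0.023), (
[... 1338 characters left out ...]
6, -0.025), (0.57, -0.017), (0.58, -0.018), (0.59, -0.021), (0.6, -0.023)]
r+ 0.13 [(0.55, -0.026), (0.56, -0.02), (0.57, -0.013), (0.58, -0.005), (0.59, -0.007), (0.6, -0.01)]
h105 0.206 [(0.55, -0.02), (0.56, -0.03), (0.57, -0.036), (0.58, -0.037), (0.59, -0.035), (0.6, -0.033)]
h105 0.19 [(0.55, -0.024), (0.56, -0.033), (0.57, -0.037), (0.58, -0.037), (0.59, -0.037), (0.6, -0.037)]
h105 0.17 [(0.55, -0.022), (0.56, -0.024), (0.57, -0.026), (0.58, -0.028), (0.59, -0.03), (0.6, -0.032)]
h105 0.15 [(0.55, -0.008), (0.56, -0.01), (0.57, -0.012), (0.58, -0.014), (0.59, -0.016), (0.6, -0.018)]
h105 0.13 [(0.55, 0.007), (0.56, 0.005), (0.57, 0.002), (0.58, -0.004), (0.59, -0.013), (0.6, -0.019)]
```

The body's end has probably nudged the small can: it now shows near top (195,158), was (190,158). I'll back out the way I came and measure it.

Call:
drive_tool(motion=[[[0.4, 0, -0.4], [0, 0, 0], -1], [[0.4, 0, -0.4], [0, 0, 0], -1], [[0.6, 0, -0.6], [0, 0, 0], -1], [[0.6, 0, -0.6], [0, 0, 0], -1], [[0.6, 0, -0.6], [0, 0, 0], -1], [[0.6, 0, -0.6], [0, 0, 0], -1], [[0.6, 0, -0.6], [0, 0, 0], -1], [[0.5, 0, -0.5], [0, 0, 0], -1], [[-1.0, -0.3, -0.9], [0, 0, 0], -1], [[-1.8, -0.6, -1.6], [0, 0, 0], -1], [[-1.8, -0.6, -1.6], [0, 0, 0], -1], [[-1.8, -0.6, -1.6], [0, 0, 0], -1]])

```text
time: 11.8
position: [0.5853, 0.3085, 0.1587]
tool_rot: [1.712, 1.867, -1.01]
ft_force: [0.2, 0.2, 0.1]
grip_width: 0.004
grip_force: 0.0
```

Call:
drive_tool(motion=[[[-2.3, -0.8, -2.0], [0, 0, 0], -1], [[-2.3, -0.8, -2.0], [0, 0, 0], -1], [[-2.3, -0.8, -2.0], [0, 0, 0], -1], [[-2.3, -0.8, -2.0], [0, 0, 0], -1], [[0, 0, 0], [0, 0, 0], -1]])

```text
time: 12.42
position: [0.5831, 0.3065, 0.2864]
tool_rot: [1.715, 1.867, -1.004]
ft_force: [0.3, 0.3, -0.3]
grip_width: 0.006
grip_force: 0.0
```

```bash
python3 st.py;python3 - <<'E'
from h import *
im=save("top","t4.png");s=save("side","s4.png")
a=cv2.resize(im[140:250,150:290,::-1],None,fx=2.8,fy=2.8);b=cv2.resize(s[180:350,170:330,::-1],(290,308))
cv2.imwrite("pics/j4.png",np.hstack([a[:308],b]))
E
```

```text
t 12.43 tip [0.5714 0.2549 0.2406] z [-0.167 -0.737 -0.655] y [ 0.973 -0.017 -0.229] q [-0.8   0.76  0.14  1.03  0.45  2.03 -0.52] f [ 0.3  0.3 -0.3]
```

View pics/j4.png

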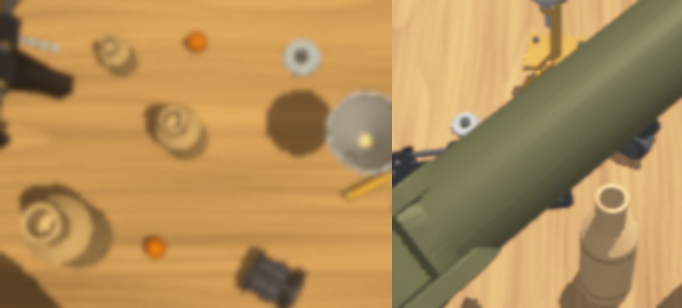

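The small can's mouth is at top (189,157), the same as at the start, so nothing was disturbed. The can has moved to (212,183). Next I'll check a straddle from the far side, where the body swings clear of both other cans.

```bash
cat > far.py <<'E'
from opt import *
from chain import chain
C=onz(cam("top"),211.8,182.9,.14)[:2]
K1=dict(k=cyl(.668,.155,.013,0,.028),g=cyl(.654,.034,.023,0,.015))
def st(h,phi,k,m,z,C=C):
    r=np.radians(h);return [*(C+k*np.array([np.cos(r),np.sin(r)])-m*np.array([-np.sin(r),np.cos(r)])*(-1)),z],att(h,phi,True)
E
python3 - <<'E'
from far import *
BOX["cam"]=([.03,-.03,-.12],[.085,.03,-.06])
print(C)
for h in(140,150,160):
  for phi in(45,52):
    r=np.radians(h);u=np.array([np.sin(r),-np.cos(r)]);hv=np.array([np.cos(r),np.sin(r)])  # u: away from push
    for m in(.008,.018):
      t=[*(C+.004*hv-m*u),.014];a=att(h,phi,True);c=clear(t,a,C,{**OB,**K1});e,q=ik(t,a,S0)
      print(h,phi,m,np.round(t,3),{k:round(float(v),3) for k,v in c.items()},round(e,4),q.round(2))
    e2,q2=ik([t[0]-u[0]*.06,t[1]-u[1]*.06,.014],a,[q]);print(round(e2,4),q2.round(2))
E
```

```text
[0.55779533 0.16647693]
140 45 0.008 [0.55  0.163 0.014] {'B': 0.145, 'Bn': 0.162, 's': 0.021, 'sn': 0.023, 'k': 0.011, 'g': 0.061, 'C': -0.004, 'Cn': 0.005, 'floor': 0.037} 0.0 [ 0.32  0.87 -0.51  1.39 -0.17  1.53  0.78]
140 45 0.018 [0.543 0.155 0.014] {'B': 0.145, 'Bn': 0.162, 's': 0.03, 'sn': 0.033, 'k': 0.011, 'g': 0.061, 'C': -0.004, 'Cn': 0.005, 'floor': 0.037} 0.0 [ 0.34  0.86 -0.51  1.41 -0.16  1.52  0.79]
0.0 [ 0.42  0.78 -0.5   1.53 -0.16  1.5   0.86]
140 52 0.008 [0.55  0.163 0.014] {'B': 0.154, 'Bn': 0.172, 's': 0.023, 'sn': 0.024, 'k': 0.002, 'g': 0.048, 'C': 0.003, 'Cn': 0.014, 'floor': 0.028} 0.0 [ 0.34  0.96 -0.53  1.32 -0.19  1.62  0.78]
140 52 0.018 [0.543 0.155 0.014] {'B': 0.154, 'Bn': 0.172, 's': 0.031, 'sn': 0.034, 'k': 0.002, 'g': 0.048, 'C': 0.003, 'Cn': 0.014, 'floor': 0.028} 0.0 [ 0.36  0.95 -0.53  1.34 -0.19  1.61  0.79]
0.0 [ 0.44  0.88 -0.52  1.46 -0.17  1.6   0.86]
150 45 0.008 [0.55  0.162 0.014] {'B': 0.139, 'Bn': 0.157, 's': 0.01, 'sn': 0.018, 'k': 0.018, 'g': 0.054, 'C': -0.004, 'Cn': 0.004, 'floor': 0.037} 0.0 [ 0.26  0.92 -0.51  1.3  -0.08  1.63  
[... 877 characters left out ...]
 1.72  0.95]
160 45 0.018 [0.548 0.151 0.014] {'B': 0.129, 'Bn': 0.147, 's': 0.011, 'sn': 0.019, 'k': 0.022, 'g': 0.044, 'C': -0.004, 'Cn': 0.004, 'floor': 0.037} 0.0 [ 0.2   0.95 -0.5   1.24 -0.    1.71  0.96]
0.0 [ 0.29  0.9  -0.49  1.32  0.02  1.7   1.03]
160 52 0.008 [0.551 0.16  0.014] {'B': 0.138, 'Bn': 0.156, 's': 0.001, 'sn': 0.009, 'k': 0.012, 'g': 0.034, 'C': 0.003, 'Cn': 0.014, 'floor': 0.028} 0.0 [ 0.19  1.06 -0.52  1.12 -0.03  1.83  0.94]
160 52 0.018 [0.548 0.151 0.014] {'B': 0.138, 'Bn': 0.156, 's': 0.011, 'sn': 0.019, 'k': 0.012, 'g': 0.034, 'C': 0.003, 'Cn': 0.014, 'floor': 0.028} 0.0 [ 0.2   1.05 -0.52  1.14 -0.02  1.83  0.95]
0.0 [ 0.28  1.   -0.5   1.23  0.01  1.82  1.02]
```

```bash
cat >> far.py <<'E'
def fp(h,k,m,C=C,z=.014):
    r=np.radians(h);return [*(np.array(C)+k*np.array([np.cos(r),np.sin(r)])+m*np.array([-np.sin(r),np.cos(r)])),z]
E
python3 - <<'E'
from far import *
a=att(150,52,True);t=fp(150,0,.009);print(t)
W=[([.57,.24,.30],att(-91,15,False),4),([t[0],t[1],.30],att(150,15,True),7),([t[0],t[1],.22],a,5)]
chain(W+[([t[0],t[1],.16],a,3),(t,a,7)]);rows(W,1)
E
```

```text
[np.float64(0.5532953303407122), np.float64(0.1586827062505853), 0.014]
[0.57 0.24 0.3 ] [-0.63  0.35  0.13  1.29  0.18  1.64 -0.53] 0.0
[0.553 0.159 0.3  ] [-0.25  0.3   0.08  1.35 -0.19  1.7   0.86] 0.0
[0.553 0.159 0.22 ] [ 0.    0.74 -0.07  1.11 -0.46  2.05  0.92] 0.0
[0.553 0.159 0.16 ] [-0.    0.79 -0.07  1.16 -0.43  1.97  0.97] 0.0
[0.553 0.159 0.014] [-0.01  0.95 -0.06  1.2  -0.4   1.79  1.06] 0.0
[[-2.4, -0.7, -0.7], [-2.9, 8.2, 1.8], 1], [[-2.3, -0.7, -0.9], [-2.9, 8.2, 1.8], 1], [[-2.1, -0.6, -1.1], [-2.9, 8.2, 1.8], 1], [[-1.9, -0.5, -1.2], [-2.9, 8.2, 1.8], 1], 
[[-1.6, -0.2, 0.3], [0.0, 3.9, -8.8], 1], [[-1.6, -0.4, 0.2], [0.0, 3.9, -8.8], 1], [[-1.5, -0.5, 0.2], [0.0, 3.9, -8.8], 1], [[-1.4, -0.7, 0.1], [0.0, 3.9, -8.8], 1], [[-1.3, -0.8, 0.0], [0.0, 3.9, -8.8], 1], [[-1.2, -0.9, -0.0], [0.0, 3.9, -8.8], 1], [[-1.0, -1.0, -0.1], [0.0, 3.9, -8.8], 1], 
[[-1.3, 0.0, 1.6], [0.0, 7.4, -0.0], 1], [[-1.5, -0.0, 1.5], [-0.0, 7.4, 0.0], 1], [[-1.7, 0.0, 1.4], [0.0, 7.4, -0.0], 1], [[-1.9, 0.0, 1.3], [0.0, 7.4, -0.0], 1], [[-2.0, -0.0, 1.2], [-0.0, 7.4, -0.0], 1],
```

Call:
drive_tool(motion=[[[-2.4, -0.7, -0.7], [-2.9, 8.2, 1.8], 1], [[-2.3, -0.7, -0.9], [-2.9, 8.2, 1.8], 1], [[-2.1, -0.6, -1.1], [-2.9, 8.2, 1.8], 1], [[-1.9, -0.5, -1.2], [-2.9, 8.2, 1.8], 1], [[-1.6, -0.2, 0.3], [0, 3.9, -8.8], 1], [[-1.6, -0.4, 0.2], [0, 3.9, -8.8], 1], [[-1.5, -0.5, 0.2], [0, 3.9, -8.8], 1], [[-1.4, -0.7, 0.1], [0, 3.9, -8.8], 1], [[-1.3, -0.8, 0], [0, 3.9, -8.8], 1], [[-1.2, -0.9, 0], [0, 3.9, -8.8], 1], [[-1.0, -1.0, -0.1], [0, 3.9, -8.8], 1]])

```text
time: 13.9
position: [0.5679, 0.1493, 0.3673]
tool_rot: [-0.743, -2.781, -0.103]
ft_force: [-0.4, -0.0, -0.8]
grip_width: 0.996
grip_force: 0.0
```

Call:
drive_tool(motion=[[[-1.3, 0, 1.6], [0, 7.4, 0], 1], [[-1.5, 0, 1.5], [0, 7.4, 0], 1], [[-1.7, 0, 1.4], [0, 7.4, 0], 1], [[-1.9, 0, 1.3], [0, 7.4, 0], 1], [[-2.0, 0, 1.2], [0, 7.4, 0], 1], [[0, 0, 0], [0, 0, 0], 1]])

```text
time: 14.65
position: [0.5997, 0.1299, 0.2578]
tool_rot: [-0.588, -2.157, -0.283]
ft_force: [1.1, 0.1, -0.1]
grip_width: 1.004
grip_force: 0.0
```

```bash
python3 st.py; python3 - <<'E'
from far import *
a=att(150,52,True);t=fp(150,0,.009)
rows([([t[0],t[1],.12],a,4),(t,a,7)],1)
E
```

```text
t 14.65 tip [0.5515 0.1578 0.2155] z [-0.689  0.399 -0.605] y [ 0.505  0.863 -0.007] q [-0.05  0.74  0.01  1.14 -0.51  2.05  0.95] f [ 1.1  0.1 -0.1]
[[-1.9, 0.1, 1.4], [0.0, -0.2, -0.1], 1], [[-1.9, 0.1, 1.4], [0.0, -0.2, -0.1], 1], [[-1.9, 0.1, 1.4], [0.0, -0.2, -0.1], 1], [[-1.9, 0.0, 1.4], [0.0, -0.2, -0.1], 1], 
[[-1.2, 0.0, 0.9], [0.0, 0.0, 0.0], 1], [[-1.2, 0.0, 0.9], [0.0, 0.0, 0.0], 1], [[-1.2, 0.0, 0.9], [0.0, 0.0, 0.0], 1], [[-1.2, 0.0, 0.9], [0.0, 0.0, 0.0], 1], [[-1.2, 0.0, 0.9], [0.0, 0.0, -0.0], 1], [[-1.2, -0.0, 0.9], [0.0, 0.0, 0.0], 1], [[-1.2, -0.0, 0.9], [0.0, 0.0, 0.0], 1],
```

Call:
drive_tool(motion=[[[-1.9, 0.1, 1.4], [0, -0.2, -0.1], 1], [[-1.9, 0.1, 1.4], [0, -0.2, -0.1], 1], [[-1.9, 0.1, 1.4], [0, -0.2, -0.1], 1], [[-1.9, 0, 1.4], [0, -0.2, -0.1], 1], [[0, 0, 0], [0, 0, 0], 1]])

```text
time: 15.28
position: [0.6033, 0.1331, 0.1679]
tool_rot: [-0.58, -2.18, -0.286]
ft_force: [0.3, 0.4, -0.3]
grip_width: 0.999
grip_force: 0.0
```

```bash
python3 st.py; python3 - <<'E'
from far import *
a=att(150,52,True);t=fp(150,0,.009)
rows([(t,a,8)],1)
E
```

```text
t 15.28 tip [0.5558 0.1606 0.1245] z [-0.679  0.393 -0.62 ] y [0.499 0.867 0.004] q [-0.06  0.82  0.01  1.19 -0.48  1.91  1.03] f [ 0.3  0.4 -0.3]
[[-1.1, -0.0, 0.9], [0.0, 0.0, 0.0], 1], [[-1.1, -0.0, 0.9], [0.0, 0.0, 0.0], 1], [[-1.1, -0.0, 0.9], [0.0, 0.0, 0.0], 1], [[-1.1, -0.0, 0.9], [0.0, 0.0, 0.0], 1], [[-1.1, -0.0, 0.9], [0.0, 0.0, 0.0], 1], [[-1.1, -0.0, 0.9], [0.0, 0.0, 0.0], 1], [[-1.1, -0.0, 0.9], [0.0, 0.0, 0.0], 1], [[-1.1, -0.0, 0.9], [0.0, 0.0, 0.0], 1],
```

Call:
drive_tool(motion=[[[-1.1, 0, 0.9], [0, 0, 0], 1], [[-1.1, 0, 0.9], [0, 0, 0], 1], [[-1.1, 0, 0.9], [0, 0, 0], 1], [[-1.1, 0, 0.9], [0, 0, 0], 1], [[-1.1, 0, 0.9], [0, 0, 0], 1], [[-1.1, 0, 0.9], [0, 0, 0], 1], [[-1.1, 0, 0.9], [0, 0, 0], 1], [[-0.6, 0, 0.5], [0, 0, 0], 1], [[0, 0, 0], [0, 0, 0], 1]])

```text
time: 16.4
position: [0.6031, 0.1346, 0.0623]
tool_rot: [-0.58, -2.182, -0.288]
ft_force: [0.4, 0.7, -0.8]
grip_width: 1.001
grip_force: 0.0
```

```bash
python3 st.py; python3 - <<'E'
from far import *
a=att(150,52,True);a2=att(172,52,True)
print(C)
C1=C+np.array([-.5,-.866])*.045   # can after 45 mm
C2=C1+np.array([-.139,-.99])*.03
t1=fp(150,0,.0185,C1);t2=fp(172,0,.0185,C1);t3=fp(172,0,.0185,C2);print(t1,t3,C2)
chain([(t1,a,5),(t2,a2,4),(t3,a2,4)])
rows([(t1,a,11),(t2,a2,5),(t3,a2,6)],1)
E
```

```text
t 16.4 tip [0.5557 0.1621 0.0188] z [-0.677  0.394 -0.622] y [0.499 0.867 0.006] q [-0.06  0.93  0.01  1.22 -0.46  1.78  1.1 ] f [ 0.4  0.7 -0.8]
[0.55779533 0.16647693]
[np.float64(0.5260453303407122), np.float64(0.11148546491463315), 0.014] [np.float64(0.5285506279729509), np.float64(0.07948697561292621), 0.014] [0.53112533 0.09780693]
[0.526 0.111 0.014] [-0.01  0.89  0.05  1.3  -0.42  1.78  1.17] 0.0
[0.533 0.109 0.014] [-0.11  0.98  0.01  1.14 -0.2   1.91  1.35] 0.0
[0.529 0.079 0.014] [-0.08  0.97  0.03  1.16 -0.18  1.91  1.39] 0.0
[[-0.0, -0.5, 0.0], [0.0, 0.0, 0.0], 1], [[-0.0, -0.5, 0.0], [0.0, 0.0, 0.0], 1], [[-0.0, -0.5, 0.0], [0.0, 0.0, 0.0], 1], [[-0.0, -0.5, 0.0], [0.0, 0.0, 0.0], 1], [[-0.0, -0.5, 0.0], [0.0, 0.0, 0.0], 1], [[-0.0, -0.5, 0.0], [0.0, 0.0, 0.0], 1], [[-0.0, -0.5, 0.0], [0.0, 0.0, 0.0], 1], [[-0.0, -0.5, 0.0], [0.0, 0.0, 0.0], 1], [[-0.0, -0.5, 0.0], [0.0, 0.0, 0.0], 1], [[-0.0, -0.5, 0.0], [0.0, 0.0, 0.0], 1], [[-0.0, -0.5, 0.0], [0.0, 0.0, 0.0], 1], 
[[-0.1, 0.5, -0.1], [3.5, 0.0, -2.7], 1], [[-0.1, 0.4, -0.1], [3.5, -0.0, -2.7], 1], [[-0.1, 0.4, -0.1], [3.5, -0.0, -2.7], 1], [[-0.1, 0.4, -0.1], [3.5, -0.0, -2.7], 1], [[-0.1, 0.4, -0.1], [3.5, -0.0, -2.7], 1], 
[[-0.0, -0.5, -0.0], [-0.0, 0.0, -0.0], 1], [[-0.0, -0.5, -0.0], [-0.0, 0.0, -0.0], 1], [[-0.0, -0.5, -0.0], [-0.0, 0.0, -0.0], 1], [[-0.0, -0.5, -0.0], [0.0, 0.0, 0.0], 1], [[-0.0, -0.5, -0.0], [-0.0, -0.0, 0.0], 1], [[-0.0, -0.5, -0.0], [-0.0, 0.0, 0.0], 1],
```

Call:
drive_tool(motion=[[[-0.3, -0.3, 0.3], [0, 0, 0], 1], [[0, -0.4, 0], [0, 0, 0], 1], [[0, -0.5, 0], [0, 0, 0], 1], [[0, -0.5, 0], [0, 0, 0], 1], [[0, -0.5, 0], [0, 0, 0], 1], [[0, -0.5, 0], [0, 0, 0], 1], [[0, -0.5, 0], [0, 0, 0], 1], [[0, -0.5, 0], [0, 0, 0], 1], [[0, -0.5, 0], [0, 0, 0], 1], [[0, -0.5, 0], [0, 0, 0], 1], [[0, -0.5, 0], [0, 0, 0], 1], [[0, -0.3, 0], [0, 0, 0], 1]])

```text
time: 17.9
position: [0.5754, 0.0868, 0.0585]
tool_rot: [-0.58, -2.183, -0.288]
ft_force: [2.3, 3.6, 2.1]
grip_width: 1.001
grip_force: 1.7
```

```bash
python3 st.py; python3 - <<'E'
from h import *
im=save("top","t5.png");s=save("side","s5.png");save("wrist","w5.png")
# tan mask in the side view, components near the expected mouth
S=cam("side");print("exp side mouth",proj(S,[.531,.12,.14]),proj(S,[.531,.12,0]))
hsv=cv2.cvtColor(s,cv2.COLOR_RGB2HSV)
for (u,v) in((240,234),):print()
T=cam("top");print("exp top mouth",proj(T,[.531,.12,.14]))
# change map versus the first side picture
d=cv2.absdiff(cv2.imread("pics/t4.png"),im[:,:,::-1]).max(2)
a=cv2.resize(im[130:230,160:280,::-1],None,fx=3.2,fy=3.2);b=cv2.resize(s[190:290,190:310,::-1],None,fx=3.2,fy=3.2)
cv2.imwrite("pics/j5.png",np.hstack([a,b]))
E
```

```text
t 17.9 tip [0.5281 0.1143 0.0149] z [-0.676  0.394 -0.623] y [0.499 0.867 0.006] q [-0.02  0.89  0.03  1.31 -0.43  1.76  1.17] f [2.3 3.6 2.1]
exp side mouth [253.15355401 242.75483446] [254.02002178 275.11034202]

exp top mouth [227.65497618 192.05599615]
```

View pics/j5.png

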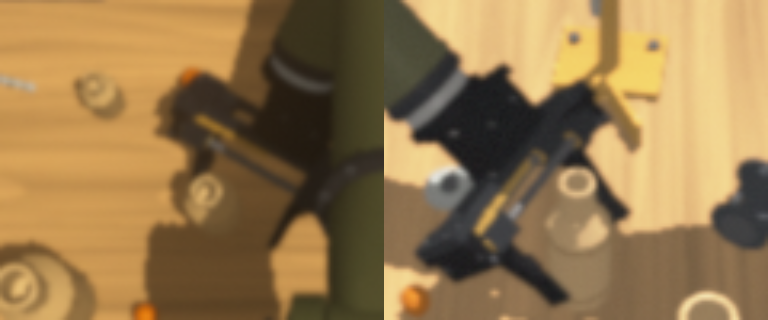

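The can stands upright between the fingers, with its mouth at top (224.4,189.4) and side (250.3,246.9). Next I'll turn about it and push a little farther along the vee's axis.

```bash
python3 - <<'E'
from far import *
m1=onz(cam("top"),224.4,189.4,.14);m2=onz(cam("side"),250.3,246.9,.14);print(m1,m2)
s=ctrl.get_state();r=R.from_rotvec(s["tool_rot"]).as_matrix();tip=np.array(s["position"])+.07*r[:,2]
Cc=m1[:2];rel=Cc-tip[:2];print("along y",rel@r[:2,1],"along h",rel@np.array([-.866,.5]))
Ca=tip[:2]+r[:2,1]*.0185+np.array([-.866,.5])*(rel@np.array([-.866,.5]));print("can by contact",Ca)
C2=Ca+np.array([-.139,-.99])*.04
a2=att(172,52,True);k=-(rel@np.array([-.866,.5]))
t2=fp(172,0,.0175,Ca);t3=fp(172,0,.0185,C2);print(C2,t3)
chain([(t2,a2,4),(t3,a2,4)]);rows([(t2,a2,5),(t3,a2,8)],1)
for C_ in(C2,):
  for ph in(25,30,35,40):
    print(ph,{k:round(float(v),3) for k,v in clear([C_[0]+.0055,C_[1]+.04,.015],att(-98,ph,False),C_).items()})
E
```

```text
[0.53876021 0.12954822 0.14      ] [0.53758659 0.13272015 0.14      ]
along y 0.018993082196465262 along h -0.0015142943801099845
can by contact [0.5384911  0.12913132]
[0.5329311  0.08953132] [np.float64(0.5303564021167283), np.float64(0.07121135825653134), 0.014]
[0.536 0.112 0.014] [-0.11  0.99  0.01  1.12 -0.2   1.92  1.35] 0.0
[0.53  0.071 0.014] [-0.07  0.97  0.03  1.16 -0.17  1.91  1.4 ] 0.0
[[-0.1, 0.5, -0.1], [3.5, 0.1, -2.7], 1], [[-0.1, 0.5, -0.1], [3.5, 0.1, -2.7], 1], [[-0.1, 0.4, -0.1], [3.5, 0.1, -2.7], 1], [[-0.1, 0.4, -0.1], [3.5, 0.1, -2.7], 1], [[-0.1, 0.4, -0.1], [3.5, 0.1, -2.7], 1], 
[[-0.0, -0.5, -0.0], [0.0, 0.0, 0.0], 1], [[-0.0, -0.5, -0.0], [0.0, 0.0, -0.0], 1], [[-0.0, -0.5, -0.0], [0.0, 0.0, 0.0], 1], [[-0.0, -0.5, -0.0], [0.0, -0.0, 0.0], 1], [[-0.0, -0.5, -0.0], [0.0, -0.0, -0.0], 1], [[-0.0, -0.5, -0.0], [0.0, -0.0, 0.0], 1], [[-0.0, -0.5, -0.0], [0.0, 0.0, 0.0], 1], [[-0.0, -0.5, -0.0], [0.0, 0.0, -0.0], 1], 
25 {'B': 0.016, 'Bn': 0.011, 's': 0.045, 'sn': 0.036, 'C': 0.012, 'Cn': 0.021, 'floor': 0.063}
30 {'B': 0.005, 'Bn': 0.002, 's': 0.036, 'sn': 0.025, 'C': 0.018, 'Cn': 0.028, 'floor': 0.057}
35 {'B': -0.005, 'Bn': -0.002, 's': 0.027, 'sn': 0.013, 'C': 0.025, 'Cn': 0.035, 'floor': 0.051}
40 {'B': -0.011, 'Bn': -0.003, 's': 0.018, 'sn': 0.0, 'C': 0.032, 'Cn': 0.042, 'floor': 0.045}
```

Call:
drive_tool(motion=[[[-0.1, 0.5, -0.1], [3.5, 0.1, -2.7], 1], [[-0.1, 0.5, -0.1], [3.5, 0.1, -2.7], 1], [[-0.1, 0.4, -0.1], [3.5, 0.1, -2.7], 1], [[-0.1, 0.4, -0.1], [3.5, 0.1, -2.7], 1], [[-0.1, 0.4, -0.1], [3.5, 0.1, -2.7], 1], [[0, -0.3, 0], [0, 0, 0], 1], [[0, -0.5, 0], [0, 0, 0], 1], [[0, -0.5, 0], [0, 0, 0], 1], [[0, -0.5, 0], [0, 0, 0], 1], [[0, -0.5, 0], [0, 0, 0], 1], [[0, -0.5, 0], [0, 0, 0], 1], [[0, -0.5, 0], [0, 0, 0], 1]])

```text
time: 19.55
position: [0.5856, 0.072, 0.0577]
tool_rot: [-0.151, -2.232, -0.077]
ft_force: [0.1, 1.0, -0.4]
grip_width: 1.003
grip_force: 0.6
```

Call:
drive_tool(motion=[[[0, -0.5, 0], [0, 0, 0], 1], [[0, -0.5, 0], [0, 0, 0], 1], [[0, -0.4, 0], [0, 0, 0], 1], [[0, 0.4, 0], [0, 0, 0], 1], [[0, 0.6, 0], [0, 0, 0], 1], [[0, 0, 0], [0, 0, 0], 1]])

```text
time: 20.3
position: [0.5851, 0.0695, 0.0577]
tool_rot: [-0.149, -2.232, -0.077]
ft_force: [-0.4, 0.4, -0.3]
grip_width: 1.001
grip_force: 0.0
```

```bash
python3 st.py; python3 - <<'E'
from far import *
s=ctrl.get_state();r=R.from_rotvec(s["tool_rot"]);t=np.array(s["position"])+r.apply([0,0,.07])
C2=(t+r.apply([0,.0185-.010,0]))[:2];print("can",C2)
u=np.array([np.cos(np.radians(-98)),np.sin(np.radians(-98))]);b=att(-98,27,False)
T0=[*(C2-u*.047),.015];print(T0,{k:round(float(v),3) for k,v in clear(T0,b,C2).items()})
W=[([t[0],t[1],.19],r,6),([t[0],t[1]+.02,.28],att(172,15,True),5),([T0[0],T0[1],.26],att(-98,15,False),9),([T0[0],T0[1],.2],b,2)]
chain(W+[(T0,b,6)]);rows(W,1)
E
```

```text
t 20.3 tip [0.5305 0.0771 0.0146] z [-0.78   0.108 -0.617] y [0.135 0.991 0.003] q [-0.09  0.96  0.01  1.17 -0.19  1.9   1.39] f [-0.4  0.4 -0.3]
can [0.53165967 0.08549809]
[np.float64(0.5382008070341002), np.float64(0.13204069238196525), 0.015] {'B': 0.009, 'Bn': 0.005, 's': 0.039, 'sn': 0.029, 'C': 0.021, 'Cn': 0.031, 'floor': 0.06}
  bad 5 0.009
  bad 6 0.018
[0.531 0.077 0.19 ] [ 0.2   0.78 -0.44  1.17 -0.    2.05  1.16] 0.0181
[0.531 0.097 0.28 ] [ 0.24  0.29 -0.48  1.43  0.04  1.7   1.18] 0.0
[0.538 0.132 0.26 ] [-0.05  0.21 -0.4   1.55  0.3   1.54 -0.63] 0.0
[0.538 0.132 0.2  ] [-0.17  0.34 -0.39  1.57  0.49  1.58 -0.79] 0.0
[0.538 0.132 0.015] [-0.2   0.54 -0.36  1.71  0.57  1.29 -0.95] 0.0
[[2.3, 0.0, -1.8], [0.0, 0.0, 0.0], 1], [[2.3, 0.0, -1.8], [0.0, 0.0, 0.0], 1], [[2.3, 0.0, -1.8], [0.0, 0.0, 0.0], 1], [[2.3, 0.0, -1.8], [0.0, 0.0, 0.0], 1], [[2.3, 0.0, -1.8], [0.0, 0.0, 0.0], 1], [[2.3, 0.0, -1.8], [0.0, 0.0, 0.0], 1], 
[[2.3, 0.4, -1.0], [-0.0, -7.4, 0.1], 1], [[2.2, 0.4, -1.2], [-0.0, -7.4, 0.1], 1], [[2.0, 0.4, -1.3], [-0.0, -7.4, 0.1], 1], [[1.8, 0.4, -1.5], [-0.0, -7.4, 0.1], 1], [[1.6, 0.4, -1.6], [-0.0, -7.4, 0.1], 1], 
[[0.2, 0.4, 0.2], [0.0, -2.6, 10.1], 1], [[0.3, 0.4, 0.2], [0.0, -2.6, 10.1], 1], [[0.4, 0.4, 0.2], [0.0, -2.6, 10.1], 1], [[0.5, 0.4, 0.2], [-0.0, -2.6, 10.1], 1], [[0.5, 0.4, 0.2], [0.0, -2.6, 10.1], 1], [[0.6, 0.3, 0.2], [-0.0, -2.6, 10.1], 1], [[0.7, 0.3, 0.2], [0.0, -2.6, 10.1], 1], [[0.7, 0.2, 0.2], [0.0, -2.6, 10.1], 1], [[0.7, 0.1, 0.1], [0.0, -2.6, 10.1], 1], 
[[1.5, -0.0, 2.9], [0.0, -6.0, -0.0], 1], [[1.8, 0.0, 2.8], [0.0, -6.0, -0.0], 1],
```

```bash
cat > w3.py <<'E'
from far import *
s=ctrl.get_state();r=R.from_rotvec(s["tool_rot"]);t=np.array(s["position"])+r.apply([0,0,.07])
C2=np.array([.5317,.0855])
u=np.array([np.cos(np.radians(-98)),np.sin(np.radians(-98))]);b=att(-98,26,False)
T0=[*(C2-u*.047),.015]
E
python3 - <<'E'
from w3 import *
W=[([.60,.068,.075],r,4),([.60,.12,.28],att(172,15,True),6),([T0[0],T0[1],.28],att(-98,15,False),9),([T0[0],T0[1],.2],b,2)]
chain(W);rows(W,-.3)
E
```

```text
bad 4 0.012
[0.6   0.068 0.075] [ 0.08  1.05 -0.27  0.91 -0.    2.05  1.26] 0.0125
[0.6  0.12 0.28] [ 0.04  0.45 -0.31  1.2   0.04  1.75  1.17] 0.0
[0.538 0.132 0.28 ] [-0.24  0.2  -0.18  1.52  0.26  1.57 -0.58] 0.0
[0.538 0.132 0.2  ] [-0.33  0.32 -0.19  1.57  0.42  1.54 -0.73] 0.0
[[0.1, 0.0, -2.3], [0.0, 0.0, 0.0], -0.3], [[0.1, 0.0, -2.3], [0.0, 0.0, 0.0], -0.3], [[0.1, 0.0, -2.3], [0.0, 0.0, 0.0], -0.3], [[0.1, 0.0, -2.3], [0.0, 0.0, 0.0], -0.3], 
[[3.5, 0.9, -2.0], [-0.0, -6.2, 0.1], -0.3], [[3.3, 0.9, -2.3], [-0.0, -6.2, 0.1], -0.3], [[3.0, 0.9, -2.5], [-0.0, -6.2, 0.1], -0.3], [[2.7, 0.9, -2.7], [-0.0, -6.2, 0.1], -0.3], [[2.4, 0.9, -2.9], [-0.0, -6.2, 0.1], -0.3], [[2.1, 0.9, -3.1], [-0.0, -6.2, 0.1], -0.3], 
[[1.0, 0.1, 0.2], [0.0, -2.6, 10.1], -0.3], [[1.0, -0.1, 0.2], [0.0, -2.6, 10.1], -0.3], [[1.0, -0.2, 0.1], [0.0, -2.6, 10.1], -0.3], [[0.9, -0.3, 0.1], [-0.0, -2.6, 10.1], -0.3], [[0.9, -0.4, 0.1], [0.0, -2.6, 10.1], -0.3], [[0.8, -0.5, 0.0], [-0.0, -2.6, 10.1], -0.3], [[0.7, -0.6, 0.0], [0.0, -2.6, 10.1], -0.3], [[0.6, -0.6, 0.0], [0.0, -2.6, 10.1], -0.3], [[0.5, -0.7, 0.0], [0.0, -2.6, 10.1], -0.3], 
[[1.7, -0.0, 3.9], [0.0, -5.5, -0.0], -0.3], [[2.1, 0.0, 3.8], [-0.0, -5.5, -0.0], -0.3],
```

Call:
drive_tool(motion=[[[0.1, 0, -2.0], [0, 0, 0], 1], [[0.1, 0, -2.3], [0, 0, 0], 1], [[0.1, 0, -2.3], [0, 0, 0], 1], [[0, 0, 0], [0, 0, 0], 1]])

```text
time: 20.8
position: [0.6358, 0.0612, 0.1015]
tool_rot: [-0.152, -2.235, -0.077]
ft_force: [0.0, 0.1, -0.0]
grip_width: 0.999
grip_force: 0.0
```

```bash
python3 st.py; python3 - <<'E'
from w3 import *
W=[([.60,.12,.28],att(172,15,True),7),([T0[0],T0[1],.28],att(-98,15,False),9),([T0[0],T0[1],.2],b,2)]
chain(W);rows(W,-.3)
E
```

```text
t 20.8 tip [0.5814 0.0688 0.0581] z [-0.778  0.108 -0.619] y [0.136 0.991 0.002] q [-0.07  1.02  0.01  0.97 -0.18  2.04  1.37] f [ 0.   0.1 -0. ]
[0.6  0.12 0.28] [-0.19  0.44  0.03  1.2  -0.09  1.75  1.26] 0.0
[0.538 0.132 0.28 ] [-0.52  0.19  0.15  1.52  0.2   1.56 -0.53] 0.0
[0.538 0.132 0.2  ] [-0.59  0.32  0.14  1.57  0.33  1.52 -0.66] 0.0
[[3.0, 0.8, -2.1], [0.0, -5.2, 0.0], -0.3], [[2.8, 0.8, -2.3], [0.0, -5.2, 0.0], -0.3], [[2.6, 0.8, -2.5], [0.0, -5.2, 0.0], -0.3], [[2.4, 0.8, -2.6], [0.0, -5.2, 0.0], -0.3], [[2.1, 0.8, -2.8], [0.0, -5.2, 0.0], -0.3], [[1.9, 0.8, -2.9], [0.0, -5.2, 0.0], -0.3], [[1.6, 0.8, -3.0], [0.0, -5.2, 0.0], -0.3], 
[[1.0, 0.1, 0.2], [0.0, -2.6, 10.1], -0.3], [[1.0, -0.1, 0.2], [-0.0, -2.6, 10.1], -0.3], [[1.0, -0.2, 0.1], [0.0, -2.6, 10.1], -0.3], [[0.9, -0.3, 0.1], [0.0, -2.6, 10.1], -0.3], [[0.9, -0.4, 0.1], [0.0, -2.6, 10.1], -0.3], [[0.8, -0.5, 0.0], [-0.0, -2.6, 10.1], -0.3], [[0.7, -0.6, 0.0], [0.0, -2.6, 10.1], -0.3], [[0.6, -0.6, 0.0], [-0.0, -2.6, 10.1], -0.3], [[0.5, -0.7, 0.0], [0.0, -2.6, 10.1], -0.3], 
[[1.7, -0.0, 3.9], [-0.0, -5.5, -0.0], -0.3], [[2.1, 0.0, 3.8], [0.0, -5.5, -0.0], -0.3],
```

Call:
drive_tool(motion=[[[3.0, 0.8, -2.1], [0, -5.2, 0], 1], [[2.8, 0.8, -2.3], [0, -5.2, 0], 1], [[2.6, 0.8, -2.5], [0, -5.2, 0], 1], [[2.4, 0.8, -2.6], [0, -5.2, 0], 1], [[2.1, 0.8, -2.8], [0, -5.2, 0], -0.3], [[1.9, 0.8, -2.9], [0, -5.2, 0], -0.3], [[1.6, 0.8, -3.0], [0, -5.2, 0], -0.3], [[1.0, 0.1, 0.2], [0, -2.6, 10.1], -0.3], [[1.0, -0.1, 0.2], [0, -2.6, 10.1], -0.3], [[1.0, -0.2, 0.1], [0, -2.6, 10.1], -0.3], [[0.9, -0.3, 0.1], [0, -2.6, 10.1], -0.3], [[0.9, -0.4, 0.1], [0, -2.6, 10.1], -0.3]])

```text
time: 22.3
position: [0.5697, 0.134, 0.3486]
tool_rot: [-1.507, -2.713, 0.175]
ft_force: [-0.3, -0.4, -0.0]
grip_width: 0.357
grip_force: 0.0
```

Call:
drive_tool(motion=[[[0.8, -0.5, 0], [0, -2.6, 10.1], -0.3], [[0.7, -0.6, 0], [0, -2.6, 10.1], -0.3], [[0.6, -0.6, 0], [0, -2.6, 10.1], -0.3], [[0.5, -0.7, 0], [0, -2.6, 10.1], -0.3], [[1.7, 0, 3.9], [0, -5.5, 0], -0.3], [[2.1, 0, 3.8], [0, -5.5, 0], -0.3], [[0, 0, 0], [0, 0, 0], -0.3]])

```text
time: 23.18
position: [0.5378, 0.1661, 0.2588]
tool_rot: [2.112, 1.857, -0.508]
ft_force: [0.1, 0.9, 0.7]
grip_width: 0.353
grip_force: 0.0
```

```bash
python3 st.py; python3 - <<'E'
from w3 import *
im=save("top","t6.png");S=save("side","s6.png");w=save("wrist","w6.png")
# mouth rim in the top/side view: ring near the expected place, by Hough circles on an enlarged crop
def ring(img,n,p):
    e=proj(cam(n),p);x,y=map(int,e);c=cv2.resize(img[y-16:y+16,x-16:x+16],None,fx=6,fy=6,interpolation=2);g=cv2.cvtColor(c,cv2.COLOR_RGB2GRAY)
    h=cv2.HoughCircles(cv2.GaussianBlur(g,(5,5),1),cv2.HOUGH_GRADIENT,1,10,param1=80,param2=12,minRadius=20,maxRadius=45)
    if h is None: print(n,e,None);return
    for q in h[0][:3]:
        uv=(x-16+q[0]/6-.4,y-16+q[1]/6-.4);print(n,e.round(1),np.round(uv,1),q[2]/6,onz(cam(n),*uv,.14).round(4))
for n,i in(("top",im),("side",S)): ring(i,n,[*C2,.14])
for n in("top","side"):print("check on known picture t4:") if n=="top" else None
ring(cv2.imread("pics/t4.png")[:,:,::-1].copy(),"top",[.558,.166,.14])
rows([([T0[0],T0[1],.10],b,3),(T0,b,6)],-.3)
E
```

```text
t 23.18 tip [0.5325 0.1358 0.1959] z [-0.075 -0.433 -0.898] y [ 0.991 -0.132 -0.019] q [-0.62  0.32  0.12  1.58  0.31  1.54 -0.69] f [0.1 0.9 0.7]
top [239.56870555 191.83993183] None
side [253.23469012 231.75114476] None
check on known picture t4:
top [211.96530682 182.83080688] None
[[1.5, 0.1, 3.1], [-0.1, -0.1, 0.1], -0.3], [[1.5, 0.1, 3.1], [-0.1, -0.1, 0.1], -0.3], [[1.5, 0.0, 3.1], [-0.1, -0.1, 0.1], -0.3], 
[[0.6, -0.0, 1.3], [0.0, 0.0, 0.0], -0.3], [[0.6, -0.0, 1.3], [0.0, 0.0, 0.0], -0.3], [[0.6, -0.0, 1.3], [0.0, 0.0, 0.0], -0.3], [[0.6, -0.0, 1.3], [0.0, 0.0, 0.0], -0.3], [[0.6, -0.0, 1.3], [-0.0, 0.0, 0.0], -0.3], [[0.6, -0.0, 1.3], [0.0, 0.0, 0.0], -0.3],
```

```bash
python3 - <<'E'
from w3 import *
def tm(f0,c0,f1,c1,w=7,s=14):
    a=cv2.imread(f"pics/{f0}.png");b=cv2.imread(f"pics/{f1}.png");x,y=np.round(c0).astype(int);X,Y=np.round(c1).astype(int)
    r=cv2.matchTemplate(b[Y-w-s:Y+w+s+1,X-w-s:X+w+s+1],a[y-w:y+w+1,x-w:x+w+1],cv2.TM_CCOEFF_NORMED);_,v,_,l=cv2.minMaxLoc(r)
    return np.array(c0)-[x,y]+[X-s+l[0],Y-s+l[1]],round(v,2)
p=proj(cam("top"),[*C2,.14]);q,v=tm("t4",(211.8,182.9),"t6",p);print("top",q,v,onz(cam("top"),*q,.14))
p=proj(cam("side"),[*C2,.14]);q,v=tm("side0",(238.3,274),"s6",p);print("side",q,v,onz(cam("side"),*q,.14))
for n,c in(("s",(190,158)),("knob1",(220.3,155)),("gear",(258,160)),("knob2",(205,228)),("reel",(247,240)),("B",(168,221))): print(n,c,*tm("top0",c,"t6",c,8,6))
E
```

```text
top [238.8 192.9] 0.78 [0.52859566 0.08769485 0.14      ]
side [255.3 224. ] 0.59 [0.52712691 0.06024711 0.14      ]
s (190, 158) [195 163] 0.58
knob1 (220.3, 155) [215.3 149. ] 0.42
gear (258, 160) [258 160] 1.0
knob2 (205, 228) [205 228] 1.0
reel (247, 240) [247 240] 1.0
B (168, 221) [167 215] 0.08
```

Call:
drive_tool(motion=[[[1.5, 0.1, 3.1], [-0.1, -0.1, 0.1], -0.3], [[1.5, 0.1, 3.1], [-0.1, -0.1, 0.1], -0.3], [[1.5, 0, 3.1], [-0.1, -0.1, 0.1], -0.3], [[0.6, 0, 1.3], [0, 0, 0], -0.3], [[0.6, 0, 1.3], [0, 0, 0], -0.3], [[0.6, 0, 1.3], [0, 0, 0], -0.3], [[0.6, 0, 1.3], [0, 0, 0], -0.3], [[0.6, 0, 1.3], [0, 0, 0], -0.3], [[0.5, 0, 1.1], [0, 0, 0], -0.3], [[0, 0, 0], [0, 0, 0], -0.3]])

```text
time: 24.58
position: [0.541, 0.162, 0.0757]
tool_rot: [2.115, 1.84, -0.497]
ft_force: [-0.3, -0.8, 1.3]
grip_width: 0.352
grip_force: 0.0
```

```bash
python3 st.py; python3 - <<'E'
from w3 import *
seat=np.array([.527,-.029]);E=seat-u*.0305;h=seat-np.array([.53,.086]);print(E,np.degrees(np.arctan2(h[1],h[0])))
C1=np.array([.530,.080]);P1=C1-u*.0305
print(P1);rows([([*P1,.014],b,5),([*E,.014],b,19)],-.3)
E
```

```text
t 24.57 tip [0.5364 0.1314 0.0129] z [-0.066 -0.437 -0.897] y [ 0.99  -0.139 -0.005] q [-0.62  0.51  0.12  1.73  0.32  1.21 -0.81] f [-0.3 -0.8  1.3]
[0.53124478 0.00120318] -91.49433359126654
[0.53424478 0.11020318]
[[-0.4, 0.0, 0.2], [-0.0, 0.0, 0.0], -0.3], [[-0.4, 0.0, 0.2], [-0.0, 0.0, 0.0], -0.3], [[-0.4, 0.0, 0.2], [-0.0, 0.0, 0.0], -0.3], [[-0.4, 0.0, 0.2], [-0.0, 0.0, 0.0], -0.3], [[-0.4, 0.0, 0.2], [-0.0, 0.0, 0.0], -0.3], 
[[-0.5, 0.1, 0.3], [0.0, 0.0, 0.0], -0.3], [[-0.5, 0.1, 0.3], [0.0, 0.0, 0.0], -0.3], [[-0.5, 0.1, 0.3], [0.0, 0.0, 0.0], -0.3], [[-0.5, 0.1, 0.3], [0.0, 0.0, 0.0], -0.3], [[-0.5, 0.1, 0.3], [0.0, 0.0, 0.0], -0.3], [[-0.5, 0.1, 0.3], [0.0, 0.0, 0.0], -0.3], [[-0.5, 0.1, 0.3], [0.0, 0.0, 0.0], -0.3], [[-0.5, 0.1, 0.3], [0.0, 0.0, 0.0], -0.3], [[-0.5, 0.1, 0.3], [0.0, 0.0, 0.0], -0.3], [[-0.5, 0.1, 0.3], [0.0, 0.0, 0.0], -0.3], [[-0.5, 0.1, 0.3], [0.0, 0.0, 0.0], -0.3], [[-0.5, 0.1, 0.3], [0.0, 0.0, 0.0], -0.3], [[-0.5, 0.1, 0.3], [0.0, 0.0, 0.0], -0.3], [[-0.5, 0.1, 0.3], [0.0, 0.0, 0.0], -0.3], [[-0.5, 0.1, 0.3], [0.0, 0.0, 0.0], -0.3], [[-0.5, 0.1, 0.3], [0.0, 0.0, 0.0], -0.3], [[-0.5, 0.1, 0.3], [0.0, 0.0, 0.0], -0.3], [[-0.5, 0.1, 0.3], [0.0, 0.0, 0.0], -0.3], [[-0.5, 0.1, 0.3], [0.0, 0.0, 0.0], -0.3],
```

Call:
drive_tool(motion=[[[-0.4, 0, 0.2], [0, 0, 0], -0.3], [[-0.4, 0, 0.2], [0, 0, 0], -0.3], [[-0.3, 0, 0.15], [0, 0, 0], -0.3], [[-0.3, 0, 0.15], [0, 0, 0], -0.3], [[-0.4, 0, 0.2], [0, 0, 0], -0.3], [[-0.5, 0.05, 0.25], [0, 0, 0], -0.3], [[-0.5, 0.05, 0.25], [0, 0, 0], -0.3], [[-0.5, 0.05, 0.25], [0, 0, 0], -0.3], [[-0.5, 0.05, 0.25], [0, 0, 0], -0.3], [[-0.5, 0.05, 0.25], [0, 0, 0], -0.3], [[-0.5, 0.05, 0.25], [0, 0, 0], -0.3], [[-0.3, 0, 0.15], [0, 0, 0], -0.3]])

```text
time: 26.08
position: [0.5367, 0.105, 0.0765]
tool_rot: [2.115, 1.839, -0.493]
ft_force: [-0.2, 2.0, 0.6]
grip_width: 0.349
grip_force: 1.1
```

```bash
python3 st.py; cat > tmm.py <<'E'
from far import *
def tm(f0,c0,f1,c1,w=7,s=14):
    a=cv2.imread(f"pics/{f0}.png");b=cv2.imread(f"pics/{f1}.png");x,y=np.round(c0).astype(int);X,Y=np.round(c1).astype(int)
    r=cv2.matchTemplate(b[Y-w-s:Y+w+s+1,X-w-s:X+w+s+1],a[y-w:y+w+1,x-w:x+w+1],cv2.TM_CCOEFF_NORMED);_,v,_,l=cv2.minMaxLoc(r)
    return np.array(c0)-[x,y]+[X-s+l[0],Y-s+l[1]],round(v,2)
E
python3 - <<'E'
from tmm import *
save("top","t7.png");save("side","s7.png")
s=ctrl.get_state();r=R.from_rotvec(s["tool_rot"]);t=np.array(s["position"])+r.apply([0,0,.07])
Ce=t[:2]+.0305*np.array([np.cos(np.radians(-98)),np.sin(np.radians(-98))]);print("can if in notch",Ce)
p=proj(cam("top"),[*Ce,.14]);q,v=tm("t4",(211.8,182.9),"t7",p,6,10);print("top",q,v,onz(cam("top"),*q,.14))
p=proj(cam("side"),[*Ce,.14]);q,v=tm("side0",(238.3,274),"s7",p,6,10);print("side",q,v,onz(cam("side"),*q,.14))
E
```

```text
t 26.07 tip [0.5323 0.0745 0.0136] z [-0.064 -0.436 -0.898] y [ 0.99  -0.14  -0.003] q [-0.56  0.46  0.14  1.81  0.35  1.16 -0.75] f [-0.2  2.   0.6]
can if in notch [0.52791256 0.04401107]
top [249.8 194.9] 0.67 [0.52281839 0.05582624 0.14      ]
side [263.3 229. ] 0.6 [0.50670203 0.07633265 0.14      ]
```

Call:
drive_tool(motion=[[[-0.4, 0.05, 0.2], [0, 0, 0], -0.3], [[-0.5, 0.06, 0.25], [0, 0, 0], -0.3], [[-0.5, 0.06, 0.25], [0, 0, 0], -0.3], [[-0.5, 0.06, 0.25], [0, 0, 0], -0.3], [[-0.5, 0.06, 0.25], [0, 0, 0], -0.3], [[-0.5, 0.06, 0.25], [0, 0, 0], -0.3], [[-0.5, 0.06, 0.25], [0, 0, 0], -0.3], [[-0.5, 0.06, 0.25], [0, 0, 0], -0.3], [[-0.5, 0.06, 0.25], [0, 0, 0], -0.3], [[-0.4, 0.05, 0.2], [0, 0, 0], -0.3], [[-0.3, 0.03, 0.15], [0, 0, 0], -0.3]])

```text
time: 27.55
position: [0.5348, 0.0479, 0.076]
tool_rot: [2.115, 1.839, -0.493]
ft_force: [0.5, 4.1, 2.4]
grip_width: 0.351
grip_force: 1.8
```

```bash
python3 st.py; python3 - <<'E'
from tmm import *
save("top","t8.png");save("side","s8.png")
s=ctrl.get_state();r=R.from_rotvec(s["tool_rot"]);t=np.array(s["position"])+r.apply([0,0,.07])
Ce=t[:2]+.0305*np.array([np.cos(np.radians(-98)),np.sin(np.radians(-98))]);print("can if in notch",Ce)
E
```

```text
t 27.55 tip [0.5303 0.0174 0.0132] z [-0.064 -0.435 -0.898] y [ 0.99  -0.139 -0.003] q [-0.5   0.42  0.17  1.86  0.37  1.11 -0.68] f [0.5 4.1 2.4]
can if in notch [ 0.52599899 -0.01322435]
```

Call:
drive_tool(motion=[[[-0.3, 0.03, 0.15], [0, 0, 0], -0.3], [[-0.3, 0.03, 0.15], [0, 0, 0], -0.3], [[-0.2, 0.02, 0.1], [0, 0, 0], -0.3], [[-0.2, 0.02, 0.1], [0, 0, 0], -0.3]])

```text
time: 28.15
position: [0.5342, 0.0369, 0.0759]
tool_rot: [2.115, 1.84, -0.493]
ft_force: [0.1, 3.6, 2.8]
grip_width: 0.351
grip_force: 1.9
```

Call:
drive_tool(motion=[[[-0.1, 0, 0.05], [0, 0, 0], -0.3], [[-0.1, 0, 0.05], [0, 0, 0], -0.3]])

```text
time: 28.4
position: [0.5339, 0.0347, 0.0759]
tool_rot: [2.115, 1.84, -0.493]
ft_force: [0.7, 2.8, 2.8]
grip_width: 0.347
grip_force: 1.9
```

Call:
drive_tool(motion=[[[-0.1, 0, 0.05], [0, 0, 0], -0.3], [[-0.1, 0, 0.05], [0, 0, 0], -0.3]])

```text
time: 28.65
position: [0.5336, 0.0325, 0.0759]
tool_rot: [2.115, 1.84, -0.493]
ft_force: [0.5, 4.0, 3.6]
grip_width: 0.35
grip_force: 1.9
```

Call:
drive_tool(motion=[[[-0.1, 0, 0.05], [0, 0, 0], -0.3], [[-0.1, 0, 0.05], [0, 0, 0], -0.3]])

```text
time: 28.9
position: [0.5336, 0.0313, 0.0759]
tool_rot: [2.115, 1.841, -0.491]
ft_force: [0.7, 7.1, 4.1]
grip_width: 0.348
grip_force: 3.0
```

Call:
drive_tool(motion=[[[-0.1, 0, 0.05], [0, 0, 0], -0.3], [[0, 0, 0], [0, 0, 0], -0.3]])

```text
time: 29.15
position: [0.5337, 0.031, 0.076]
tool_rot: [2.115, 1.842, -0.489]
ft_force: [1.3, 6.8, 3.0]
grip_width: 0.348
grip_force: 3.2
```

Call:
drive_tool(motion=[[[-0.1, 0, 0.05], [0, 0, 0], -0.3], [[0, 0, 0], [0, 0, 0], -0.3]])

```text
time: 29.4
position: [0.5338, 0.0306, 0.076]
tool_rot: [2.115, 1.842, -0.487]
ft_force: [1.7, 8.3, 3.5]
grip_width: 0.349
grip_force: 3.8
```

It's stalled at about the estimated seat, with the force rising. To be sure it touches both cheeks, I'll back off, shut the fingers and press with the flat tip so it can self-centre.

Call:
drive_tool(motion=[[[0.5, 0, -0.25], [0, 0, 0], -0.3], [[0.6, 0, -0.3], [0, 0, 0], -1], [[0, 0, 0], [0, 0, 0], -1], [[0, 0, 0], [0, 0, 0], -1], [[-0.2, 0, 0.1], [0, 0, 0], -1]])

```text
time: 30.02
position: [0.5343, 0.0377, 0.0758]
tool_rot: [2.115, 1.839, -0.494]
ft_force: [1.0, 1.7, -0.5]
grip_width: 0.027
grip_force: 1.5
```

```bash
python3 st.py; python3 - <<'E'
from tmm import *
save("top","t9.png");s=save("side","s9.png");save("wrist","w9.png")
# neck seen in the side view: left/right tan edges relative to the wood in rows of the neck and body
S=cam("side")
for z in(.03,.06,.12,.13): print(z,proj(S,[.5255,-.029,z]),proj(S,[.5255+.025,-.029,z]),proj(S,[.5255-.025,-.029,z]))
print("spout",proj(S,[.527,-.029,.162]))
cv2.imwrite("pics/c9.png",cv2.resize(s[150:250,205:305,::-1],None,fx=6,fy=6,interpolation=2))
E
```

```text
t 30.02 tip [0.5298 0.0072 0.0129] z [-0.064 -0.436 -0.898] y [ 0.99  -0.14  -0.003] q [-0.49  0.42  0.18  1.87  0.37  1.1  -0.67] f [ 1.   1.7 -0.5]
0.03 [257.10301159 224.86179737] [248.29802803 224.7793239 ] [265.91737573 224.9443587 ]
0.06 [256.99242901 217.94623322] [248.03923916 217.86611287] [265.95531813 218.02644038]
0.12 [256.75969547 203.39164659] [247.49460388 203.31688357] [266.03517442 203.46649344]
0.13 [256.71931927 200.86661822] [247.40011895 200.79284051] [266.04902874 200.94047913]
spout [256.01677457 192.58013179]
```

Call:
drive_tool(motion=[[[-0.1, 0, 0.05], [0, 0, 0], -1], [[-0.1, 0, 0.05], [0, 0, 0], -1], [[0, 0, 0], [0, 0, 0], -1]])

```text
time: 30.55
position: [0.5349, 0.037, 0.0761]
tool_rot: [2.115, 1.841, -0.489]
ft_force: [2.5, 3.9, -0.7]
grip_width: 0.007
grip_force: 2.5
```

Call:
drive_tool(motion=[[[-0.1, 0, 0.05], [0, 0, 0], -1], [[-0.1, 0, 0.05], [0, 0, 0], -1], [[0, 0, 0], [0, 0, 0], -1]])

```text
time: 30.92
position: [0.5355, 0.036, 0.0762]
tool_rot: [2.114, 1.842, -0.484]
ft_force: [4.6, 6.0, -1.2]
grip_width: 0.006
grip_force: 3.3
```

Call:
drive_tool(motion=[[[-0.1, 0, 0.05], [0, 0, 0], -1], [[0, 0, 0], [0, 0, 0], -1]])

```text
time: 31.18
position: [0.5358, 0.0355, 0.0763]
tool_rot: [2.114, 1.843, -0.482]
ft_force: [4.7, 8.2, -0.5]
grip_width: 0.007
grip_force: 3.8
```

```bash
python3 st.py
```

```text
t 31.18 tip [0.5318 0.0053 0.0133] z [-0.057 -0.431 -0.9  ] y [ 0.991 -0.136  0.002] q [-0.49  0.41  0.18  1.87  0.38  1.09 -0.67] f [ 4.7  8.2 -0.5]
```

The side force shows the can riding the -x cheek only, so I'll push along that cheek toward +x until it meets the second one.

Call:
drive_tool(motion=[[[0, 0.2, 0], [0, 0, 0], -1], [[0, 0.2, 0], [0, 0, 0], -1], [[0, 0, 0], [0, 0, 0], -1]])

```text
time: 31.55
position: [0.5386, 0.0341, 0.0761]
tool_rot: [2.115, 1.842, -0.487]
ft_force: [3.8, 6.3, -0.6]
grip_width: 0.001
grip_force: 3.1
```

Call:
drive_tool(motion=[[[-0.1, 0.15, 0.05], [0, 0, 0], -1], [[-0.1, 0.15, 0.05], [0, 0, 0], -1], [[0, 0, 0], [0, 0, 0], -1]])

```text
time: 31.92
position: [0.5413, 0.0323, 0.0761]
tool_rot: [2.115, 1.843, -0.486]
ft_force: [1.9, 7.2, 2.1]
grip_width: 0.004
grip_force: 4.0
```

```bash
python3 st.py
```

```text
t 31.93 tip [0.537  0.0021 0.0131] z [-0.06  -0.432 -0.9  ] y [ 0.991 -0.137 -0.001] q [-0.48  0.42  0.18  1.86  0.37  1.1  -0.65] f [1.9 7.2 2.1]
```

Call:
drive_tool(motion=[[[-0.1, 0.1, 0.05], [0, 0, 0], -1], [[-0.1, 0.1, 0.05], [0, 0, 0], -1], [[0, 0, 0], [0, 0, 0], -1]])

```text
time: 32.3
position: [0.5417, 0.0319, 0.0759]
tool_rot: [2.117, 1.846, -0.487]
ft_force: [-1.9, 12.0, 4.1]
grip_width: 0.008
grip_force: 6.3
```

Call:
drive_tool(motion=[[[-0.1, 0, 0.05], [0, 0, 0], -1], [[-0.1, 0, 0.05], [0, 0, 0], -1], [[0, 0, 0], [0, 0, 0], -1]])

```text
time: 32.67
position: [0.5417, 0.0315, 0.076]
tool_rot: [2.117, 1.848, -0.483]
ft_force: [-2.4, 16.0, 6.7]
grip_width: 0.004
grip_force: 8.0
```

```bash
python3 st.py; python3 - <<'E'
from h import *
im=save("top","t10.png");s=save("side","s10.png")
for f in("s9","s10","t9","t10"):
    a=cv2.imread(f"pics/{f}.png").astype(int)
    n=f[0]=="s";C=cam("side" if n else "top");print(f)
    if n:
        for z in(.07,):
            p=proj(C,[.527,-.032+.025,z]);v=int(round(p[1]));print(v,[tuple(a[v,u]) for u in range(int(p[0])-14,int(p[0])+16,1)])
E
```

```text
t 32.67 tip [0.5374 0.0016 0.0129] z [-0.061 -0.428 -0.902] y [ 0.991 -0.136 -0.003] q [-0.48  0.42  0.18  1.86  0.37  1.1  -0.65] f [-2.4 16.   6.7]
s9
222 [(np.int64(47), np.int64(47), np.int64(48)), (np.int64(46), np.int64(47), np.int64(48)), (np.int64(43), np.int64(43), np.int64(43)), (np.int64(42), np.int64(42), np.int64(43)), (np.int64(43), np.int64(43), np.int64(43)), (np.int64(43), np.int64(43), np.int64(44)), (np.int64(45), np.int64(44), np.int64(44)), (np.int64(43), np.int64(41), np.int64(42)), (np.int64(43), np.int64(44), np.int64(44)), (np.int64(43), np.int64(45), np.int64(44)), (np.int64(45), np.int64(48), np.int64(49)), (np.int64(44), np.int64(50), np.int64(53)), (np.int64(46), np.int64(57), np.int64(57)), (np.int64(49), np.int64(63), np.int64(64)), (np.int64(47), np.int64(65), np.int64(65)), (np.int64(49), np.int64(66), np.int64(66)), (np.int64(50), np.int64(67), np.int64(68)), (np.int64(50), np.int64(66), np.int64(68)), (np.int64(50), np.int64(67), np.int64(68)), (np.int64(55), np.int64(75), np.int64(76)), (np.int64(61), np.int64(83), np.int64(84)), (np.int64(54), np.
[... 1013 characters left out ...]
50), np.int64(66), np.int64(67)), (np.int64(51), np.int64(70), np.int64(71)), (np.int64(59), np.int64(80), np.int64(81)), (np.int64(59), np.int64(79), np.int64(80)), (np.int64(51), np.int64(61), np.int64(62)), (np.int64(40), np.int64(41), np.int64(42)), (np.int64(35), np.int64(36), np.int64(37)), (np.int64(40), np.int64(39), np.int64(40)), (np.int64(41), np.int64(39), np.int64(41)), (np.int64(39), np.int64(37), np.int64(39)), (np.int64(39), np.int64(36), np.int64(38)), (np.int64(35), np.int64(35), np.int64(35)), (np.int64(40), np.int64(38), np.int64(38)), (np.int64(52), np.int64(52), np.int64(53)), (np.int64(64), np.int64(63), np.int64(64)), (np.int64(69), np.int64(69), np.int64(70))]
t9
t10
```

Now it's a firm stall at 16 N straight back along the axis with no motion, so it's against both cheeks. Backing off before checking it under the funnel.

Call:
drive_tool(motion=[[[0.3, 0, -0.15], [0, 0, 0], -1], [[0.6, 0, -0.3], [0, 0, 0], -1], [[1.2, 0, -0.6], [0, 0, 0], -1], [[1.5, 0, -0.8], [0, 0, 0], -1], [[1.5, 0, -0.8], [0, 0, 0], -1], [[0.5, 0, -3.0], [0, 0, 0], -1], [[0, 0, -4], [0, 0, 0], -1], [[0, 0, -5], [0, 0, 0], -1], [[0, 0, -5], [0, 0, 0], -1], [[0, 0, -5], [0, 0, 0], -1], [[0, 0, -4], [0, 0, 0], -1]])

```text
time: 34.15
position: [0.5668, 0.2012, 0.3104]
tool_rot: [2.114, 1.841, -0.491]
ft_force: [-0.6, 1.0, 0.2]
grip_width: 0.002
grip_force: 0.0
```

```bash
python3 st.py; python3 - <<'E'
from tmm import *
im=save("top","t11.png");s=save("side","s11.png")
S=cam("side");g=s.astype(int)
for z in(.16,.150,.135,.125,.115,.07,.05):
    p=proj(S,[.528,-.032,z]);v=int(round(p[1]));r=g[v,238:274];print(z,p.round(1),"sat",[int(x.max()-x.min()) for x in r])
a=np.array(proj(S,[.528,-.032,.13]))-proj(S,[.538,-.032,.13]);print("px per 10mm",a)
for n,c in(("s",(190,158)),("knob1",(220.3,155)),("gear",(258,160)),("knob2",(205,228)),("reel",(247,240)),("B",(168,221)),("jar",(381,241)),("screwd",(150,150)),("cap",(312,190)),("funnel",(281,187))): print(n,c,*tm("top0",c,"t11",c,8,6))
T0=[.537,.12,.30]
rows([([.516,-.107,.33],att(-98,0,False),10)],-1)
E
```

```text
t 34.15 tip [0.5624 0.1708 0.2475] z [-0.062 -0.435 -0.898] y [ 0.99  -0.138 -0.002] q [-0.64  0.37  0.12  1.41  0.31  1.65 -0.69] f [-0.6  1.   0.2]
0.16 [255.7 192.3] sat [7, 13, 16, 18, 22, 33, 54, 69, 80, 90, 99, 100, 100, 100, 101, 93, 62, 23, 16, 36, 66, 77, 79, 78, 79, 90, 104, 102, 102, 102, 101, 101, 102, 102, 102, 101]
0.15 [255.7 194.9] sat [18, 18, 24, 29, 27, 14, 4, 2, 3, 2, 2, 2, 1, 4, 9, 16, 25, 48, 69, 78, 82, 81, 79, 78, 79, 90, 104, 102, 102, 101, 101, 102, 101, 102, 103, 102]
0.135 [255.8 198.8] sat [18, 16, 18, 22, 27, 24, 13, 1, 1, 2, 2, 1, 1, 0, 1, 1, 15, 38, 52, 56, 62, 78, 87, 82, 82, 99, 113, 112, 111, 108, 106, 107, 108, 106, 104, 103]
0.125 [255.8 201.3] sat [18, 17, 18, 21, 25, 22, 11, 3, 2, 3, 1, 3, 2, 1, 0, 6, 22, 42, 53, 56, 60, 69, 73, 74, 85, 113, 134, 137, 138, 138, 138, 138, 136, 134, 131, 125]
0.115 [255.9 203.8] sat [18, 18, 18, 21, 26, 22, 11, 3, 2, 1, 1, 2, 2, 2, 1, 3, 21, 41, 53, 55, 57, 56, 64, 72, 87, 114, 136, 136, 131, 117, 100, 92, 88, 81, 56, 19]
0.07 [256.1 214.8] sat [18, 12, 5, 1, 1, 2, 2, 3, 3, 2, 2, 2, 1, 2, 2, 3, 1, 2, 2, 5, 4, 4, 3
[... 242 characters left out ...]
 (220.3, 155) [220.3 155. ] 1.0
gear (258, 160) [258 160] 1.0
knob2 (205, 228) [205 228] 1.0
reel (247, 240) [247 240] 1.0
B (168, 221) [170 215] 0.26
jar (381, 241) [381 241] 1.0
screwd (150, 150) [144 147] 0.63
cap (312, 190) [312 190] 0.99
funnel (281, 187) [281 187] 1.0
[[-3.2, -0.1, 0.5], [0.0, 2.6, 0.0], -1], [[-3.2, -0.1, 0.4], [0.0, 2.6, 0.0], -1], [[-3.3, -0.1, 0.3], [0.0, 2.6, 0.0], -1], [[-3.3, -0.1, 0.1], [0.0, 2.6, 0.0], -1], [[-3.3, -0.1, -0.0], [0.0, 2.6, 0.0], -1], [[-3.3, -0.1, -0.1], [0.0, 2.6, 0.0], -1], [[-3.3, -0.1, -0.3], [0.0, 2.6, 0.0], -1], [[-3.2, -0.1, -0.4], [0.0, 2.6, 0.0], -1], [[-3.2, -0.1, -0.5], [0.0, 2.6, 0.0], -1], [[-3.2, -0.1, -0.7], [0.0, 2.6, 0.0], -1],
```

Call:
drive_tool(motion=[[[-3.2, -0.1, -0.5], [0, 2.6, 0], -1], [[-3.2, -0.1, -0.5], [0, 2.6, 0], -1], [[-3.3, -0.1, 0.3], [0, 2.6, 0], -1], [[-3.3, -0.1, 0.1], [0, 2.6, 0], -1], [[-3.3, -0.1, 0], [0, 2.6, 0], -1], [[-3.3, -0.1, 0], [0, 2.6, 0], -1], [[-3.3, -0.1, 0], [0, 2.6, 0], -1], [[-3.2, -0.1, 0], [0, 2.6, 0], -1], [[-3.2, -0.1, 0], [0, 2.6, 0], -1], [[-3.2, -0.1, 0], [0, 2.6, 0], -1], [[0, 0, 0], [0, 0, 0], -1]])

```text
time: 35.62
position: [0.5129, -0.1097, 0.3938]
tool_rot: [-2.379, -2.051, 0.007]
ft_force: [-0.7, -0.1, -0.0]
grip_width: 0.002
grip_force: 0.0
```

```bash
python3 st.py; python3 - <<'E'
from tmm import *
im=save("top","t12.png");s=save("side","s12.png")
S=cam("side");g=s.astype(int);L=cv2.cvtColor(s,cv2.COLOR_RGB2HSV).astype(int)
b=cv2.imread("pics/side0.png")[:,:,::-1].astype(int)
d=np.abs(g-b).max(2)
for z in(.16,.150,.14,.135,.125,.115,.08,.05):
    p=proj(S,[.528,-.032,z]);v=int(round(p[1]));print(z,v,p[0].round(1),"diff",d[v,240:274].tolist())
for n,c in(("s",(190,158)),("B",(168,221)),("screwd",(150,150)),("knob1",(220,155))): print(n,c,*tm("top0",c,"t12",c,8,6))
rows([([.516,-.107,.29],att(-98,0,False),3)],-1)
E
```

```text
t 35.62 tip [ 0.5126 -0.1099  0.3238] z [-0.004 -0.003 -1.   ] y [ 0.989 -0.147 -0.003] q [-0.22  0.02  0.38  1.6  -0.    1.53  0.02] f [-0.7 -0.1 -0. ]
0.16 192 255.7 diff [12, 12, 13, 15, 14, 14, 15, 15, 14, 13, 13, 12, 13, 16, 13, 8, 7, 9, 8, 11, 8, 9, 8, 11, 13, 14, 14, 13, 15, 15, 14, 13, 11, 13]
0.15 195 255.7 diff [12, 13, 14, 16, 15, 15, 13, 13, 13, 13, 12, 12, 8, 5, 23, 32, 25, 9, 12, 9, 9, 9, 9, 10, 13, 13, 13, 12, 15, 15, 14, 11, 12, 12]
0.14 197 255.8 diff [12, 13, 14, 14, 13, 13, 13, 15, 13, 12, 9, 12, 47, 66, 74, 72, 55, 23, 23, 27, 19, 10, 9, 10, 14, 14, 13, 11, 13, 15, 15, 12, 15, 11]
0.135 199 255.8 diff [12, 13, 12, 12, 13, 13, 12, 13, 13, 10, 9, 44, 78, 86, 86, 80, 63, 27, 27, 30, 22, 13, 8, 11, 16, 15, 12, 13, 14, 14, 13, 12, 12, 11]
0.125 201 255.8 diff [12, 14, 13, 13, 11, 13, 12, 13, 8, 6, 17, 55, 83, 87, 85, 83, 63, 25, 31, 28, 22, 13, 8, 11, 14, 13, 13, 13, 12, 12, 12, 12, 12, 12]
0.115 204 255.9 diff [13, 12, 12, 13, 12, 12, 13, 13, 13, 11, 15, 53, 82, 88, 87, 83, 64, 27, 26, 28, 22, 16, 11, 12, 15, 12, 13, 13, 13, 13, 13, 15, 14, 9]
0.08 212 256.0 diff [13, 14, 11, 13, 12, 10, 4, 42, 78, 88, 88, 86, 79, 54, 25, 32, 31, 33, 35, 31, 26, 41, 74, 81, 63, 21, 7, 14, 13, 13, 11, 13, 14, 13]
0.05 219 256.2 diff [14, 13, 15, 16, 12, 13, 4, 17, 30, 48, 70, 55, 18, 22, 30, 29, 29, 29, 26, 25, 22, 21, 64, 85, 64, 17, 5, 12, 12, 12, 11, 12, 13, 12]
s (190, 158) [190 158] 1.0
B (168, 221) [168 221] 1.0
screwd (150, 150) [150 150] 1.0
knob1 (220, 155) [219 155] 0.83
[[-0.0, 0.1, 1.1], [-0.1, 0.0, -0.0], -1], [[-0.0, 0.1, 1.1], [-0.1, 0.0, -0.0], -1], [[-0.0, 0.1, 1.1], [-0.1, 0.0, -0.0], -1],
```

The neck spans side columns 250.7–260.7 (centre 255.8) with the spout axis at 256.0, so the can is upright and centred. The other things match their starting positions. Pressing the cap.

Call:
drive_tool(motion=[[[0, 0.2, 1.5], [0, 0, 0], -1], [[0, 0.2, 1.5], [0, 0, 0], -1], [[0, 0, 0.6], [0, 0, 0], -1], [[0, 0, 0.3], [0, 0, 0], -1], [[0, 0, 0.3], [0, 0, 0], -1], [[0, 0, 0.3], [0, 0, 0], -1]])

```text
time: 36.48
position: [0.518, -0.1064, 0.3493]
tool_rot: [-2.371, -2.061, 0.004]
ft_force: [0.3, 0.1, -0.2]
grip_width: 0.007
grip_force: 0.0
```

Call:
drive_tool(motion=[[[0, 0, 0.3], [0, 0, 0], -1], [[0, 0, 0.3], [0, 0, 0], -1], [[0, 0, 0.3], [0, 0, 0], -1], [[0, 0, 0.3], [0, 0, 0], -1]])

```text
time: 36.98
position: [0.5179, -0.1065, 0.3373]
tool_rot: [-2.371, -2.061, 0.004]
ft_force: [-0.8, -0.4, 4.0]
grip_width: 0.006
grip_force: 2.0
```

Call:
drive_tool(motion=[[[0, 0, 0.3], [0, 0, 0], -1], [[0, 0, 0.3], [0, 0, 0], -1], [[0, 0, 0.3], [0, 0, 0], -1], [[0, 0, 0.3], [0, 0, 0], -1]])

```text
time: 37.48
position: [0.5179, -0.1064, 0.3249]
tool_rot: [-2.371, -2.06, 0.005]
ft_force: [-0.1, 0.1, 4.6]
grip_width: 0.002
grip_force: 1.9
```

Call:
drive_tool(motion=[[[0, 0, 0.3], [0, 0, 0], -1], [[0, 0, 0.3], [0, 0, 0], -1], [[0, 0, 0.3], [0, 0, 0], -1], [[0, 0, 0.3], [0, 0, 0], -1]])

```text
time: 37.98
position: [0.5179, -0.1064, 0.3129]
tool_rot: [-2.371, -2.061, 0.005]
ft_force: [1.0, -0.6, 4.1]
grip_width: 0.005
grip_force: 1.9
```

Tip z is now 0.243 with a steady 4 N. Pressing on to the stop.

Call:
drive_tool(motion=[[[0, 0, 0.3], [0, 0, 0], -1], [[0, 0, 0.2], [0, 0, 0], -1], [[0, 0, 0.2], [0, 0, 0], -1], [[0, 0, 0.2], [0, 0, 0], -1], [[0, 0, 0], [0, 0, 0], -1]])

```text
time: 38.6
position: [0.5178, -0.1065, 0.305]
tool_rot: [-2.371, -2.061, 0.004]
ft_force: [0.5, -1.3, 7.5]
grip_width: 0.005
grip_force: 4.1
```

Call:
drive_tool(motion=[[[0, 0, 0.2], [0, 0, 0], -1], [[0, 0, 0.2], [0, 0, 0], -1], [[0, 0, 0], [0, 0, 0], -1]])

```text
time: 38.98
position: [0.5178, -0.1067, 0.3048]
tool_rot: [2.371, 2.06, -0.0]
ft_force: [-6.6, 0.8, 25.8]
grip_width: 0.005
grip_force: 12.7
```

The stop is firm at tip z = 0.235, the nominal fully-down height. Lifting clear.

Call:
drive_tool(motion=[[[0, 0, -0.5], [0, 0, 0], -1], [[0, 0, -2], [0, 0, 0], -1], [[0, 0, -4], [0, 0, 0], -1], [[0, 0, -4], [0, 0, 0], -1], [[0, 0, 0], [0, 0, 0], -1], [[0, 0, 0], [0, 0, 0], -1]])

```text
time: 39.72
position: [0.5174, -0.1061, 0.4034]
tool_rot: [-2.369, -2.059, 0.009]
ft_force: [1.4, -0.4, 0.3]
grip_width: 0.007
grip_force: 0.0
```

```bash
python3 st.py; python3 - <<'E'
from tmm import *
save("top","t13.png");save("side","s13.png");S=cam("side")
r0=np.array((255.3,169.3));q,v=tm("side0",r0,"s13",r0+[0,14],10,14);print("rim",r0,q,v,"expected shift",proj(S,[.527,-.03,.209])-proj(S,[.527,-.03,.254]))
print("can body",tm("s12",(256,212),"s13",(256,212),7,5))
for n,c in(("s",(190,158)),("B",(168,221)),("screwd",(150,150)),("knob1",(220,155)),("gear",(258,160)),("knob2",(205,228)),("reel",(247,240))): print(n,c,*tm("top0",c,"t13",c,8,6))
E
```

```text
t 39.73 tip [ 0.517  -0.1062  0.3334] z [-0.006 -0.001 -1.   ] y [ 0.99  -0.139 -0.006] q [-0.22  0.02  0.38  1.58 -0.01  1.55  0.02] f [ 1.4 -0.4  0.3]
rim [255.3 169.3] [241.3 191.3] 0.47 expected shift [ 0.22282488 12.9185302 ]
can body (array([256, 212]), 0.96)
s (190, 158) [190 158] 1.0
B (168, 221) [168 221] 1.0
screwd (150, 150) [150 150] 1.0
knob1 (220, 155) [219 155] 0.52
gear (258, 160) [258 160] 0.54
knob2 (205, 228) [205 228] 1.0
reel (247, 240) [247 240] 0.95
```

```bash
python3 - <<'E'
from tmm import *
for f in("side0","s12","s13"):
    a=cv2.imread(f"pics/{f}.png")[150:215,225:285].astype(int);m=((a.max(2)-a.min(2))<40)&(a.max(2)>110)
    n,l,st,c=cv2.connectedComponentsWithStats(m.astype(np.uint8));i=1+st[1:,4].argmax();print(f,st[i]+[225,150,0,0,0],c[i]+[225,150])
for n,c in(("gear",(210,249)),("knob1",(199.7,283)),("reel",(306,253)),("s",(203,310))): print(n,c,*tm("side0",c,"s13",c,6,6))
E
```

```text
side0 [240 150  31  33 493] [254.50709939 169.37525355]
s12 [251 162   9  18 104] [254.875      169.04807692]
s13 [241 159  29  37 118] [257.13559322 176.38983051]
gear (210, 249) [210 249] 0.73
knob1 (199.7, 283) [199.7 285. ] 0.6
reel (306, 253) [306 253] 0.8
s (203, 310) [203 310] 1.0
```

Call:
drive_tool(motion=[[[0, 0, -4], [0, 0, 0], -1], [[-4, 0, -2], [0, 0, 0], -1], [[-4, 0, 0], [0, 0, 0], -1], [[-4, 0, 0], [0, 0, 0], -1], [[-4, 0, 0], [0, 0, 0], -1], [[-4, 0, 0], [0, 0, 0], -1], [[-4, 0, 0], [0, 0, 0], -1], [[-4, 0, 0], [0, 0, 0], -1], [[0, 0, 0], [0, 0, 0], -1]])

```text
time: 40.95
position: [0.4769, -0.3867, 0.4636]
tool_rot: [-2.376, -2.051, 0.011]
ft_force: [0.8, -0.0, -0.3]
grip_width: 0.006
grip_force: 0.0
```

```bash
python3 st.py; python3 - <<'E'
from tmm import *
save("top","t14.png");save("side","s14.png");S=cam("side")
for f in("side0","s14"):
    a=cv2.imread(f"pics/{f}.png")[150:225,225:285].astype(int);m=((a.max(2)-a.min(2))<40)&(a.max(2)>110)
    n,l,st,c=cv2.connectedComponentsWithStats(m.astype(np.uint8));i=1+st[1:,4].argmax();print(f,st[i]+[225,150,0,0,0],c[i]+[225,150])
print("cap",tm("side0",(260,141),"s14",(260,155),5,14),proj(S,[.517,-.107,.28]),proj(S,[.517,-.107,.235]))
for n,c in(("s",(190,158)),("B",(168,221)),("screwd",(150,150)),("knob1",(220,155)),("gear",(258,160)),("knob2",(205,228)),("reel",(247,240)),("jar",(381,241))): print(n,c,*tm("top0",c,"t14",c,7,6))
print("can",tm("s12",(256,212),"s14",(256,212),6,5))
E
```

```text
t 40.95 tip [ 0.4764 -0.3869  0.3936] z [-0.007 -0.002 -1.   ] y [ 0.989 -0.146 -0.007] q [ 0.14  0.25  0.64  1.25 -0.14  1.69  0.6 ] f [ 0.8 -0.  -0.3]
side0 [240 150  31  33 493] [254.50709939 169.37525355]
s14 [239 168  32  27 526] [254.46007605 181.11787072]
cap (array([260, 153]), 0.85) [260.03312456 138.71991524] [260.13046384 152.02405102]
s (190, 158) [190 158] 1.0
B (168, 221) [168 221] 1.0
screwd (150, 150) [150 150] 1.0
knob1 (220, 155) [220 155] 1.0
gear (258, 160) [258 160] 1.0
knob2 (205, 228) [205 228] 1.0
reel (247, 240) [243 238] 0.61
jar (381, 241) [381 241] 1.0
can (array([261, 209]), 0.39)
```

```bash
python3 -c "
from bench import ctrl
print(ctrl.close_job())"
```

```text
the job is handed in; nothing more can be done
None
```

The job is handed in at about 41 s on the robot clock: by my measurements the oil can stands upright in the vee, the cap is pressed to its stop with the funnel down over the can's neck, and the other things are where they started, though the arm's shadow spoilt the last match on the reel frame.

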